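# Set up the stone carver's bench

## Robot

A 7-joint arm with a two-finger parallel gripper is mounted at the origin on the work surface. World frame = base frame: x ahead of the robot, y to its left, z up, the work surface at z = 0. Lengths are in mm, angles in rad, forces in N, time in s.
With the tool pointing down it reaches from about 400 to 875 mm from the base axis. Payload 6.5 kg.
Tool frame: the origin (TCP) lies at the very end of the fingers, on their centre line; the grasp point (between the pads) lies 19 mm behind it; z points along the fingers, x is the direction in which the jaws open and shut, and the axes are right-handed (so a half turn about z gives the same grasp; the last joint's range is limited). The gripper opens to 88 mm and grips with 3 to 60 N. Pads are 18 mm wide; open, the fingers measure 123 mm over their backs; the gripper's body (75 mm by 187 mm) begins 45 mm behind the grasp point.
Start: joints at [-1.314, 0.536, -0.004, 1.538, 0.003, 1.067, -0.071], TCP at [206.19, 616.422, 238.716] pointing down, gripper open.
Joint ranges: [-2.7, 2.7], [-0.37, 2.16], [-1.27, 1.26], [0.24, 2.4], [-1.31, 4.45], [0.19, 1.91], [-2.76, 2.76]. Speed limits (rad/s): [2.39, 2.39, 3.14, 3.14, 3.14, 3.14, 3.14].

## Interface

Orientations are given as a unit quaternion [x, y, z, w].
In Python, from bench import ctrl gives the robot as it stands. The module is installed in compiled form; this text tells all that it offers.
- The arm moves only by the shell command python3 -m pendant 'ROWS' [FORCE]. ROWS is JSON, a list of rows, each a list of 7 numbers: the shift along the tool's x, y, z normalised to -1 to 1, where 1 is 0.05 m, then the turn, a rotation vector about the tool's x, y, z normalised to -1 to 1, where 1 is 90 degrees, then the closure, from -1 (fully open) to 1 (shut), so that 0 is half open. A call has 1 to 12 rows; each row shifts and turns the pose as measured when the row begins, along the tool's axes as they then stand; what a row does not reach is not made up. A row lasts 1/10 s, in which the tool goes at most 50 mm and 8.59 degrees, less where a joint would pass 70% of its speed; a pose out of reach is approached as far as the arm can. A call with a number of a shift or a turn outside -1 to 1 is refused whole. A call with a gripper value outside its range is refused whole. The fingers move at their own pace and stop on an object; FORCE is the grip in N (left out, the last holds). Time passes only in rows, so rows that do not move let the fingers close. It gives the time, the measured TCP pose, the force and the opening at its end, in the units of the state.
- ctrl.read_state(): the state, without advancing time (a new reading comes with each control period).
- ctrl.read_camera(name): name is "side" or "top"; returns the picture (384x512x3 uint8, red, green, blue); there is no depth.
- ctrl.camera_model(name): a dict with "mtx" (3x3 intrinsics, pixels), "extrinsics" (4x4, takes a point from world to camera coordinates). Camera axes: x right, y up, looking along -z (the intrinsics and any distortion apply to the point x, -y, -z); pixel columns grow to the right and rows downward; lengths in mm; the calibration is good to about 2 mm. A picture is of the moment at which its call begins. camera_model takes no time and is no camera call.
- ctrl.sign_off(): hands the job in, once; it reports no verdict.
Trained networks look in the newest picture that a camera, given by its name, has taken for a name from the list of things; names that differ only in an ending like _2 or _b are one class to them, and where a whole thing is asked for, a point or a joint stands for the part that bears it (a point fixed in the world has none). Each returns a list of dicts, best first, with "confidence" (0 to 1); they miss things now and then, are a little off and sometimes report something else, mostly with a low value. They report only what shows in the picture. A call takes as long as a camera call. They do not tell look-alikes from the thing itself.
- ctrl.look_for(name, camera): "bbox" ([centre column, centre row, width, height] in pixels, round what is visible of it).
- ctrl.outline_of(name, camera): "region" (384x512 bool, what is visible of it) and "bbox" ([centre column, centre row, width, height] in pixels, round what is visible of it).
- ctrl.mark_of(name, camera): "pixel" ([column, row] in pixels: a listed point, or the origin of a listed thing).
The state is a dict: "clock": time; "q": joint angles; "qvel": joint speeds; "joint_efforts": joint torques, N m; "ee_pos": TCP position; "tcp_rot": TCP orientation; "ft_force": force on the tool from outside, world axes, zero at the start; "moment": the same for the moment, N m; "width": finger opening in mm.
Only numpy, scipy, OpenCV 4.12 (cv2) and the standard library are available. Lean on these libraries where they do the work, as an engineer would, in place of code of your own. Each camera call takes 0.05 s, during which the arm holds its last target.

## Task

Get the bench ready for carving: swing the easel's keeper open, lay the green stone slab flat on the sloped board between the two lines, lengthwise up the slope and down against the ledge, then turn the keeper back over it until it clicks home. Also lay every chisel level across both rails of the tool rest, each in a notch of its own with its grip between the rails and its cutting edge pointing away from you. Leave the dish, the tool can and the hammer where they are.

Things in the scene. Friction and masses are not known exactly. Their poses are not given: they have to be found in the camera images.
- easel: the carving easel: wooden foot frame on the bench, 172 x 170 mm, open at both sides, carrying the board that rises away from the robot at 20 degrees, its edges about 35 and 95 mm above the bench. Origin: centre of the foot's underside; x away from the robot. In place, the stone lies flat on the board between the two lines, lower end against the ledge.
- board: easel's sloped plywood board, 170 mm wide, 184 mm up the slope. Origin: mid-width, where its face meets the upper side of the ledge (dark strip across the low edge, 150 mm wide, 13 mm proud). x up the slope along the face, y across to the robot's left, z out of the face. Thin dark lines at y = -30, +30 mm mark the stone's sides. Stone in place: origin at x = 45, y = 0, z = 0 mm.
- keeper (a joint): angle (rad) of the keeper, a steel swing arm with orange T-bar. 1.4 (stop): shut, arm points down the slope over the stone's upper end. 0 (stop): open, arm points to the robot's right. Shuts clockwise seen from above. Ball detent: loose below 0.6, then up to 0.2 N m until it clicks over at 1.05 and snaps to 1.4 (let go before, it springs back); as much to open. Starts shut.
- keeper_grip (a point): on the keeper's axis, 50 mm out from the board's face at board x = 124, y = 0 mm: where the middle of the fingers may be to grip the T-bar (38 mm long, 12 mm wide, lying along the arm, from 30 to 54 mm out from the face). x axis: along the arm to its tip; z: out of the face.
- keeper_tip (a point): tip of the keeper's arm, on its underside, 44 mm from the axis. The arm is 16 mm wide and lies 20 to 28 mm out from the board's face. Shut, it covers the last 10 mm of the stone's upper end and passes 2 mm above it; open, it is clear of the stone's place.
- stone: the dark green stone slab to be carved, 90 x 60 x 18 mm, about 0.26 kg, lying flat on the mat at the start. Origin: centre of its underside; x along its 90 mm length, z out of its top face (lighter panel, round dark pool). Either end may go up the slope.
- rest: tool rest: wooden base 130 x 240 x 12 mm with two upright rails, 10 mm thick, 240 mm long, centred at x = -45 and +45 mm, open between down to the base. Origin: centre of the base's underside; x away from the robot, y along the rails to its left. Notches across both at y = -96, -48, 0, 48, 96 mm, 18 mm wide, flat floors 45 mm above the bench; teeth between rise to 55 mm.
- chisel0: chisel with blue grip (may be absent), 0.09 kg: round steel bar, 9 mm thick, 150 mm long, eight-sided sleeve 16 mm across, 60 mm long at its middle. Origin: middle of its axis (centre of mass), 8 mm up when lying on the mat; x to the flat 12 mm wide cutting edge. In the rest: sleeve between the rails, bare bar on both notch floors, origin 49.5 mm up.
- edge0 (a point): cutting edge of chisel0, 75 mm along its x axis from its middle.
- chisel1: chisel with green grip (may be absent), 0.09 kg: round steel bar, 9 mm thick, 150 mm long, eight-sided sleeve 16 mm across, 60 mm long at its middle. Origin: middle of its axis (centre of mass), 8 mm up when lying on the mat; x to the flat 12 mm wide cutting edge. In the rest: sleeve between the rails, bare bar on both notch floors, origin 49.5 mm up.
- edge1 (a point): cutting edge of chisel1, 75 mm along its x axis from its middle.
- chisel2: chisel with ochre grip (may be absent), 0.09 kg: round steel bar, 9 mm thick, 150 mm long, eight-sided sleeve 16 mm across, 60 mm long at its middle. Origin: middle of its axis (centre of mass), 8 mm up when lying on the mat; x to the flat 12 mm wide cutting edge. In the rest: sleeve between the rails, bare bar on both notch floors, origin 49.5 mm up.
- edge2 (a point): cutting edge of chisel2, 75 mm along its x axis from its middle.
- chisel3: chisel with cream grip (may be absent), 0.09 kg: round steel bar, 9 mm thick, 150 mm long, eight-sided sleeve 16 mm across, 60 mm long at its middle. Origin: middle of its axis (centre of mass), 8 mm up when lying on the mat; x to the flat 12 mm wide cutting edge. In the rest: sleeve between the rails, bare bar on both notch floors, origin 49.5 mm up.
- edge3 (a point): cutting edge of chisel3, 75 mm along its x axis from its middle.
- chisel4: chisel with dark red grip (may be absent), 0.09 kg: round steel bar, 9 mm thick, 150 mm long, eight-sided sleeve 16 mm across, 60 mm long at its middle. Origin: middle of its axis (centre of mass), 8 mm up when lying on the mat; x to the flat 12 mm wide cutting edge. In the rest: sleeve between the rails, bare bar on both notch floors, origin 49.5 mm up.
- edge4 (a point): cutting edge of chisel4, 75 mm along its x axis from its middle.
- dish: bystander: white ceramic water dish, 110 mm wide, 22 mm high; origin: centre of its underside.
- toolcan: bystander: green can with tools in it, 72 mm wide, 105 mm high (tools to 170 mm); origin: centre of its underside.
- mallet: bystander: small hammer, 200 mm long, lying on the mat beyond the easel; origin under its middle.
There are look-alikes about, which are no part of the job. Leave any orange look-alike of the chisel2 alone.

How it is judged (in metres and radians):
On the way, in this order (a step that is already met when the one before it is completed fails the run):
1. the keeper is swung open (below 0.5 rad) (value of joint keeper below 0.5 rad), for 0.2 s.
2. with the keeper open, the stone lies flat on the board, against the ledge and between the lines (x of stone in the frame of board between 0.04 and 0.051 m and y of stone in the frame of board between -0.015 and 0.015 m and z of stone in the frame of board between -0.003 and 0.004 m and angle between the x axis of stone and the x axis of board, either way round below 0.12 rad and angle between the z axis of stone and the z axis of board, either way round below 0.06 rad and value of joint keeper below 1 rad), for 0.2 s.
3. the keeper is turned over the stone until it clicks home (above 1.3 rad) (x of stone in the frame of board between 0.04 and 0.051 m and y of stone in the frame of board between -0.015 and 0.015 m and z of stone in the frame of board between -0.003 and 0.004 m and angle between the x axis of stone and the x axis of board, either way round below 0.12 rad and angle between the z axis of stone and the z axis of board, either way round below 0.06 rad and value of joint keeper above 1.3 rad), for 0.2 s.
At the end, for the whole second after the job is handed in: Stone at rest flat on the board: within 15 mm of mid-width, 6 mm of the ledge, square to 0.12 rad; keeper clicked shut over it (above 1.3 rad). Each chisel present lies in notches of both rails: level, square to 0.15 rad, its middle within 20 mm of midway, edge away from the robot (all of step 3 and linear speed of each of stone, chisel0, chisel1, chisel2, chisel3, chisel4 below 0.02 m/s and x of chisel0 in the frame of rest between -0.02 and 0.02 m and y of chisel0 in the frame of rest between -0.115 and 0.115 m and z of chisel0 in the frame of rest between 0.0455 and 0.0535 m and angle between the x axis of each of chisel0, chisel1, chisel2, chisel3, chisel4 and the x axis of rest, either way round below 0.15 rad and x of each of edge0, edge1, edge2, edge3, edge4 in the frame of rest above 0.04 m and x of chisel1 in the frame of rest between -0.02 and 0.02 m and y of chisel1 in the frame of rest between -0.115 and 0.115 m and z of chisel1 in the frame of rest between 0.0455 and 0.0535 m and x of chisel2 in the frame of rest between -0.02 and 0.02 m and y of chisel2 in the frame of rest between -0.115 and 0.115 m and z of chisel2 in the frame of rest between 0.0455 and 0.0535 m and x of chisel3 in the frame of rest between -0.02 and 0.02 m and y of chisel3 in the frame of rest between -0.115 and 0.115 m and z of chisel3 in the frame of rest between 0.0455 and 0.0535 m and x of chisel4 in the frame of rest between -0.02 and 0.02 m and y of chisel4 in the frame of rest between -0.115 and 0.115 m and z of chisel4 in the frame of rest between 0.0455 and 0.0535 m); the robot touches nothing.
It fails at once if the dish is moved more than 30 mm or tipped (distance of dish from where it was at the start of the episode above 0.03 m or angle between dish's own z axis and vertical above 0.4 rad).
It fails at once if the tool can is moved more than 30 mm or tipped (distance of toolcan from where it was at the start of the episode above 0.03 m or angle between toolcan's own z axis and vertical above 0.4 rad).
It fails at once if the hammer is moved more than 30 mm or tipped (distance of mallet from where it was at the start of the episode above 0.03 m or angle between mallet's own z axis and vertical above 0.4 rad).
Of chisel0, chisel1, chisel2, chisel3, chisel4 only 3 to 5 are there at a start; the rules pass over those that are not, and their reading is None.
At some moment in a run one of stone may be knocked a few centimetres aside while the robot is not near it.
Once in a run the grip may slacken for a moment while it holds something.
It also fails if it takes over 210 s, if anything falls off the work surface, if the arm or the gripper's body presses on something with over 40 N, if the wrist force passes 120 N, or if a joint passes its speed limit or range.

## Working session

There is one attempt and no reset: what is moved stays moved. The work goes in short steps, Python scripts to look and compute and a shell command to move; the robot and the scene stay as the last step left them, time stands still between calls to the robot, and variables do not carry over. Pictures are saved under pics/ and viewed, and the job is handed in when it is done.

```bash
mkdir -p pics; ls; python3 - <<'E'
from bench import ctrl
import cv2,numpy as np
s=ctrl.read_state();print(s)
for n in ("side","top"):
    m=ctrl.camera_model(n);print(n,np.round(np.array(m["mtx"]),1).tolist(),np.round(np.array(m["extrinsics"]),4).tolist(),m.keys())
    im=ctrl.read_camera(n);cv2.imwrite(f"pics/{n}0.png",cv2.resize(im[:,:,::-1],(768,576),interpolation=cv2.INTER_CUBIC))
E
```

```text
pics
{'clock': 0.0, 'q': array([-1.31420919,  0.53715809, -0.00442889,  1.53887769,  0.00262501,
        1.06727957, -0.07121791]), 'qvel': array([-0.00163368, -0.00039283, -0.0004511 ,  0.00272947,  0.00100739,
       -0.00112172, -0.00141818]), 'joint_efforts': array([-1.87938040e-04, -5.70989370e+01,  9.90977101e-01, -2.51607317e+01,
       -5.60922688e-02,  1.78581337e-02,  1.67056855e-04]), 'ee_pos': array([206.02094138, 615.83812903, 237.84262209]), 'tcp_rot': array([ 8.11527952e-01,  5.84312969e-01, -6.49358550e-04,  5.61751931e-04]), 'ft_force': array([-0.3098636 ,  0.1796409 , -0.57374951]), 'moment': array([-0.04708433, -0.04130889,  0.00669579]), 'width': 88.00495857832195}
side [[427.6, 0.0, 256.2], [0.0, 427.6, 187.3], [0.0, 0.0, 1.0]] [[0.6919, -0.722, -0.0021, -344.2187], [0.3766, 0.3583, 0.8543, -286.5171], [-0.616, -0.5919, 0.5198, -945.5934], [0.0, 0.0, 0.0, 1.0]] dict_keys(['mtx', 'extrinsics'])
top [[486.3, 0.0, 251.4], [0.0, 486.3, 189.9], [0.0, 0.0, 1.0]] [[0.0345, -0.9994, -0.0024, 24.9632], [0.9787, 0.0333, 0.2026, -520.9435], [-0.2024, -0.0093, 0.9793, -1611.9477], [0.0, 0.0, 0.0, 1.0]] dict_keys(['mtx', 'extrinsics'])
```

View pics/top0.png

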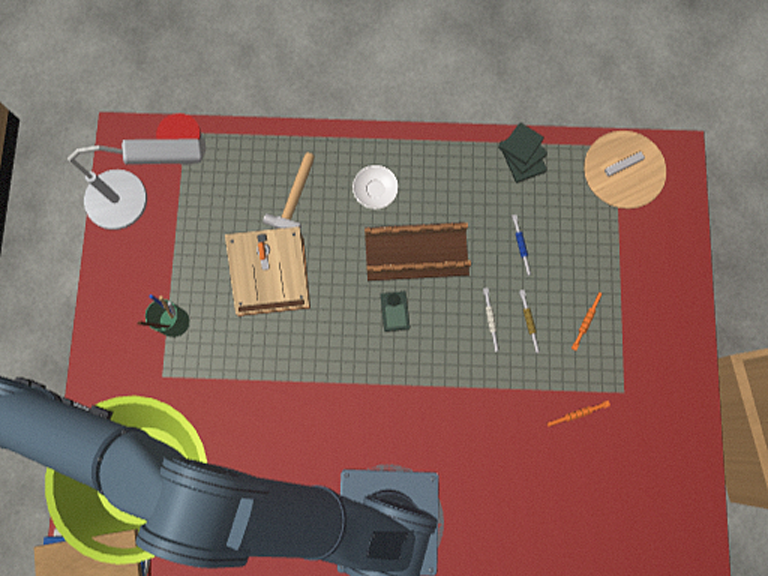

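View pics/side0.png

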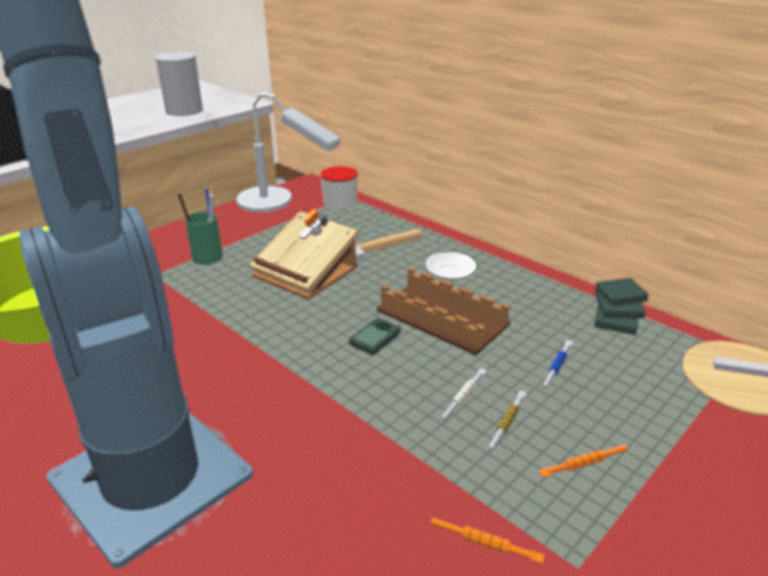

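The top picture shows the easel at (267,270), the stone at (395,311) and the rest at (417,250). It also shows blue, cream and ochre chisels at (521,245), (490,320) and (528,320), plus two orange look-alikes. Next I'll measure.

```bash
cat > h.py <<'E'
from bench import ctrl
import cv2,numpy as np
from scipy.optimize import least_squares
from scipy.spatial.transform import Rotation as R
CM={n:ctrl.camera_model(n) for n in("side","top")}
def P(n,X):
    m=CM[n];E=np.array(m["extrinsics"]);X=np.atleast_2d(X)
    c=X@E[:3,:3].T+E[:3,3];c=c*[1,-1,-1]
    p=c@np.array(m["mtx"]).T
    return p[:,:2]/p[:,2:]
def plane(n,px,z):
    m=CM[n];E=np.array(m["extrinsics"]);d=np.linalg.inv(np.array(m["mtx"]))@[px[0],px[1],1]
    d=E[:3,:3].T@(d*[1,-1,-1]);o=-E[:3,:3].T@E[:3,3]
    return o+d*(z-o[2])/d[2]
def tri(pt,ps):
    f=lambda X:np.r_[(P("top",X)[0]-pt),(P("side",X)[0]-ps)]
    r=least_squares(f,[600,0,50]);return r.x,np.abs(r.fun).max()
def shot(n,name,box=None,k=4):
    im=ctrl.read_camera(n)[:,:,::-1]
    if box: a,b,c,d=box;im=im[b:d,a:c]
    im=cv2.resize(im,None,fx=k,fy=k,interpolation=cv2.INTER_CUBIC)
    cv2.imwrite(f"pics/{name}.png",im)
E
python3 - <<'E'
from h import *
shot("top","t1",(140,60,290,230),4)
shot("top","t2",(280,120,420,290),4)
shot("side","s1",(160,130,350,240),4)
for n in ["easel","board","keeper","keeper_grip","keeper_tip","stone","rest"]+[f"{a}{i}" for i in range(5) for a in("chisel","edge")]:
    for c in("top","side"):
        r=ctrl.mark_of(n,c)
        print(n,c,[(np.round(d["pixel"],1).tolist(),round(float(d["confidence"]),2)) for d in r[:3]])
print(ctrl.read_state()["clock"])
E
```

```text
easel top [([178.7, 185.6], 0.57), ([251.0, 125.0], 0.38)]
easel side [([200.8, 182.7], 0.55), ([188.3, 178.8], 0.48)]
board top []
board side [([193.1, 176.9], 0.93)]Traceback (most recent call last):
  File "<stdin>", line 7, in <module>
ValueError: it knows: board, chisel, dish, easel, edge, keeper_grip, keeper_tip, mallet, rest, stone, toolcan
```

```bash
python3 - <<'E'
from h import *
for n in ["board","keeper_grip","keeper_tip","stone","rest","chisel","edge"]:
    for c in("top","side"):
        r=ctrl.mark_of(n,c)
        print(n,c,[(np.round(d["pixel"],1).tolist(),round(float(d["confidence"]),2)) for d in r[:7]])
print(ctrl.read_state()["clock"])
E
```

```text
board top []
board side [([193.1, 176.9], 0.93)]
keeper_grip top [([172.3, 166.7], 0.6)]
keeper_grip side [([208.0, 146.4], 0.69), ([379.6, 226.0], 0.36)]
keeper_tip top [([276.7, 168.2], 0.74), ([178.1, 179.2], 0.69)]
keeper_tip side [([201.6, 157.5], 0.41)]
stone top [([269.4, 208.7], 0.65), ([252.4, 125.9], 0.52), ([345.5, 166.1], 0.49)]
stone side [([248.5, 229.8], 0.7)]
rest top [([275.0, 169.6], 0.88)]
rest side [([295.7, 211.8], 0.62)]
chisel top [([328.1, 214.0], 0.72), ([347.3, 162.7], 0.63), ([392.0, 212.5], 0.59), ([357.3, 217.5], 0.51), ([384.7, 279.1], 0.46)]
chisel side [([322.6, 356.8], 0.97), ([335.6, 281.4], 0.71), ([369.9, 238.9], 0.69), ([387.7, 309.1], 0.6), ([308.1, 262.4], 0.58)]
edge top [([323.4, 189.7], 0.71), ([408.7, 264.7], 0.6), ([346.6, 192.1], 0.42)]
edge side [([358.1, 314.9], 0.86), ([321.3, 246.5], 0.78), ([364.5, 370.8], 0.65), ([379.8, 227.3], 0.6), ([348.0, 262.7], 0.54)]
1.15
```

View pics/t1.png

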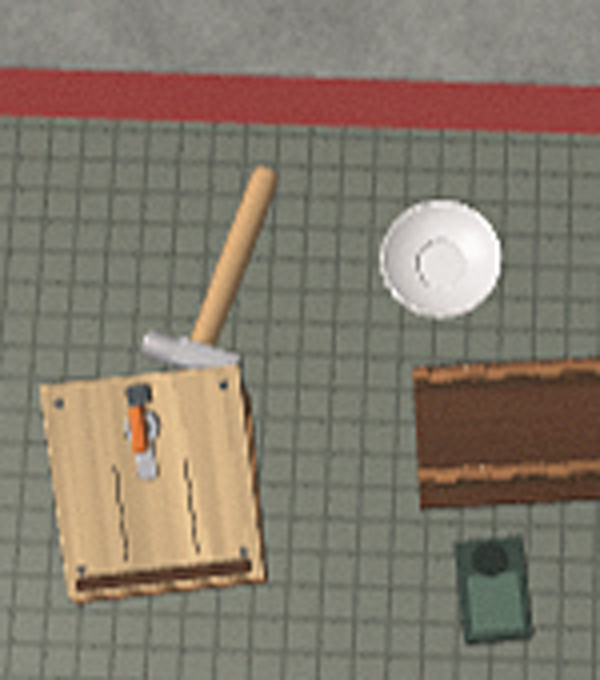

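View pics/t2.png

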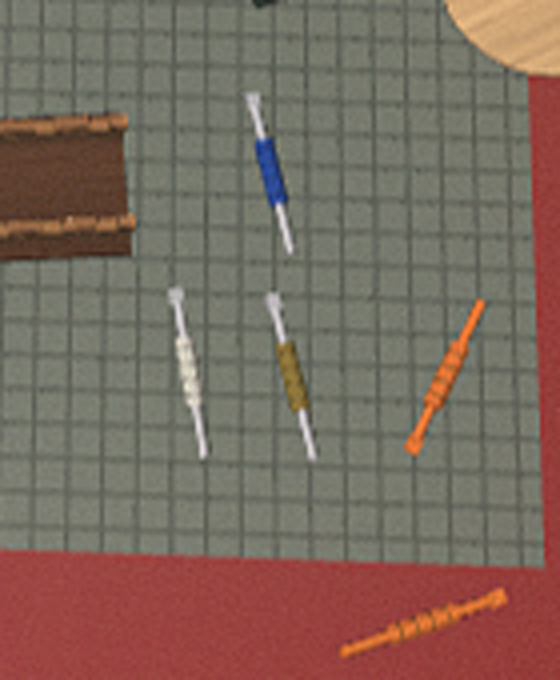

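View pics/s1.png

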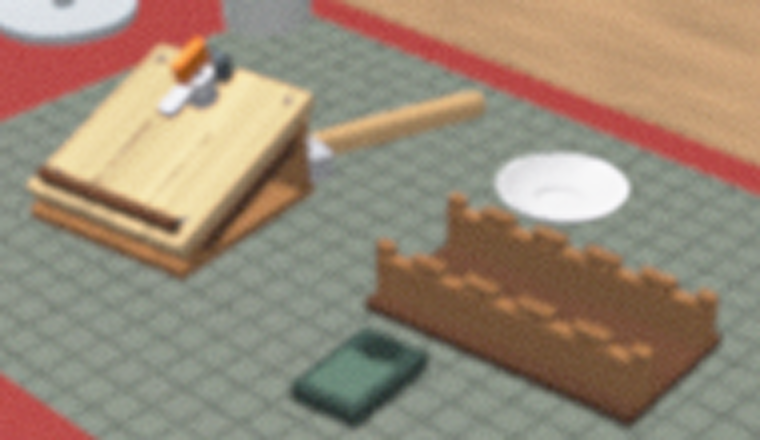

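```bash
cat > fit.py <<'E'
from h import *
# board
def bf(p):
    x,y,z,yaw=p[:4]; return R.from_euler('ZY',[yaw,-np.deg2rad(20)]).as_matrix(),np.array([x,y,z])
def bw(p,X): M,t=bf(p);return np.atleast_2d(X)@M.T+t
obs=[("top",(150,156.25),(184,85,0),1),("top",(199.5,151.5),(184,-85,0),1),("side",(198.75,141.25),(184,85,0),1),("side",(238,153.75),(184,-85,0),1),
("side",(206.25,192),(0,-85,0),1),("side",(168,176.25),(0,85,0),1)]
def res(p):
    r=[]
    for c,u,X,f in obs: r+=list(P(c,bw(p,np.array(X)+[p[4],0,0]))[0]-u)
    for c,u,X in [("top",(172.3,166.7),(124,0,50)),("side",(208,146.4),(124,0,50)),("top",(178.1,179.2),(80,0,20)),("side",(201.6,157.5),(80,0,20))]:
        r+=list(P(c,bw(p,X))[0]-u)
    for i,(u,yy) in enumerate([((168.25,176.25),30),((171.75,200),30),((186,175),-30),((189.75,198.25),-30)]):
        r+=list(P("top",bw(p,(p[5+i],yy,0)))[0]-u)
    return np.array(r)
s=least_squares(res,[600,250,40,0,-10,90,10,90,10],loss='soft_l1',x_scale=[10,10,10,.1,10,10,10,10,10])
print("board",s.x[:4].round(3),"xb",s.x[4:].round(1));print(res(s.x).round(1))
M,t=bf(s.x); foot=t+M@np.array([s.x[4]+92,0,0]);print("mid",foot)
# rest
ro=[("top",(243.9,154),(45,120,55)),("top",(312,150),(45,-120,55)),("top",(313.2,175.5),(-45,-120,55)),("top",(245,178),(-45,120,55)),
("top",(245.2,187),(-65,120,12)),("top",(312.7,184.2),(-65,-120,12)),("side",(252.5,206.5),(-65,120,6)),("side",(318,235.5),(-65,-120,0)),("side",(339.5,215.5),(65,-120,8))]
def rw(p,X): return np.atleast_2d(X)@R.from_euler('Z',p[2]).as_matrix().T+[p[0],p[1],0]
def rr(p): return np.concatenate([P(c,rw(p,X))[0]-u for c,u,X in ro])
q=least_squares(rr,[620,0,0],x_scale=[10,10,.1],loss='soft_l1');print("rest",q.x.round(3));print(rr(q.x).round(1))
E
python3 - <<'E'
from fit import *
bestr=None
for c in("top","side"):
    for d in ctrl.outline_of("chisel",c)[:6]:
        m=d["region"];ys,xs=np.nonzero(m);pts=np.c_[xs,ys].astype(float)
        mu=pts.mean(0);v=np.linalg.svd(pts-mu,full_matrices=0)[2][0];t=(pts-mu)@v
        e=[mu+v*t.min(),mu+v*t.max()]
        W=[plane(c,a+0*0.5,8)[:2] for a in e]
        dd=W[0]-W[1]
        print(c,round(d["confidence"],2),mu.round(1),"mid",((W[0]+W[1])/2).round(1),"len",np.linalg.norm(dd).round(1),"dir",np.round(np.arctan2(dd[1],dd[0]),3), "cm",plane(c,mu,8)[:2].round(1))
for c in("top","side"):
    for d in ctrl.outline_of("stone",c)[:4]:
        m=d["region"].astype(np.uint8);ys,xs=np.nonzero(m)
        cn=max(cv2.findContours(m,0,2)[0],key=cv2.contourArea)
        rc=cv2.minAreaRect(cn);print("stone",c,round(d["confidence"],2),xs.mean(),ys.mean(),rc,plane(c,(xs.mean(),ys.mean()),11)[:2])
E
```

```text
board [4.77387e+02 2.84079e+02 3.23900e+01 1.59000e-01] xb [-18.5  90.1   7.   87.    5.4]
[-0.5  0.  -0.2 -1.3  0.7  0.   0.  -0.2 -0.7  0.1 -1.5  0.6  2.1  0.
 -1.  -2.  -0.8 -0.5  0.1  2.2  0.6 -0.1  0.5 -0.1  0.4 -0.  -0.1  0. ]
mid [545.62417875 295.02783623  57.5438729 ]
rest [ 6.13226e+02 -4.88290e+01  8.40000e-02]
[-0.3 -0.6  0.5  0.1  1.2 -0.3 -0.2  0.6  0.  -0.1  0.6 -0.6 -2.4 -1.2
 -1.3  1.7  0.8 -1.6]
top 0.66 [352.4 211.7] mid [ 470.  -309.7] len 115.4 dir -2.904 cm [ 463.7 -311.2]
top 0.64 [326.9 210.4] mid [ 461.8 -223. ] len 145.9 dir 0.184 cm [ 465.2 -222.3]
top 0.56 [386.9 274.6] mid [ 250.2 -423.7] len 146.1 dir -1.203 cm [ 251.4 -426.7]
top 0.49 [391.9 211.4] mid [ 462.6 -445.3] len 141.4 dir -0.445 cm [ 469.5 -448.6]
side 0.7 [338.4 279.7] mid [ 453.6 -317.4] len 150.0 dir 0.241 cm [ 452.7 -317.6]
side 0.69 [371.8 241.9] mid [ 638.  -299.4] len 137.9 dir 0.239 cm [ 636.2 -299.9]
side 0.65 [326.3 360.5] mid [ 246.4 -425.1] len 149.7 dir 1.932 cm [ 248.1 -429.7]
side 0.61 [389. 307.] mid [ 460.7 -450.6] len 153.8 dir -0.448 cm [ 458.4 -449.5]
stone top 0.65 263.038202247191 207.01348314606741 ((263.0395812988281, 206.8960418701172), (25.870967864990234, 17.413150787353516), 84.2894058227539) [469.17292361   0.58440399]
stone top 0.28 327.1438848920863 212.35971223021582 ((327.5946044921875, 215.0675811767578), (32.55099868774414, 5.096368789672852), 80.53767395019531) [ 457.9216897  -222.83212021]
stone side 0.87 249.77555110220442 224.4869739478958 ((249.91998291015625, 224.5600128173828), (18.80000114440918, 32.400001525878906), 53.13010025024414) [462.14017219  -8.41811459]
```

```bash
cat >> fit.py <<'E'
def res2(p): return np.r_[res(p), (  (bw(p,(p[4]+92,0,0))[0][2]-65)/1.0)]
s2=least_squares(res2,s.x,loss='soft_l1',x_scale=[10,10,10,.1,10,10,10,10,10])
print("board2",s2.x.round(3));print(res2(s2.x).round(1))
E
cat > ov.py <<'E'
from fit import *
def ov(c,name,box,k,pl):
    im=ctrl.read_camera(c)[:,:,::-1];a,b,cc,d=box
    im=cv2.resize(im[b:d,a:cc],None,fx=k,fy=k,interpolation=cv2.INTER_CUBIC).copy()
    for X,col,cl in pl:
        u=((P(c,X)-[a,b]+.5)*k).astype(np.int32)
        cv2.polylines(im,[u.reshape(-1,1,2)],cl,col,1)
    cv2.imwrite(f"pics/{name}.png",im)
def bpl(p,col):
    xb=p[4];o=[]
    o.append((bw(p,[(xb,85,0),(xb,-85,0),(xb+184,-85,0),(xb+184,85,0)]),col,True))
    o.append((bw(p,[(0,75,13),(0,-75,13)]),col,False)); 
    for y in(30,-30):o.append((bw(p,[(0,y,0),(90,y,0)]),col,False))
    o.append((bw(p,[(124,0,20),(80,0,28)]),col,False));o.append((bw(p,[(105,0,54),(143,0,54)]),col,False))
    return o
def rpl(p,col):
    o=[(rw(p,[(-65,120,12),(-65,-120,12),(65,-120,12),(65,120,12)]),col,True)]
    for x in(-45,45):o.append((rw(p,[(x,120,55),(x,-120,55)]),col,False))
    for y in(-96,-48,0,48,96):o.append((rw(p,[(-50,y,45),(-40,y,45)]),col,False));o.append((rw(p,[(50,y,45),(40,y,45)]),col,False))
    return o
if __name__=="__main__":
    pl=bpl(s.x,(255,0,0))+bpl(s2.x,(0,0,255))+rpl(q.x,(255,255,0))
    ov("top","ot",(140,130,330,230),4,pl);ov("side","os",(160,130,350,250),4,pl)
E
python3 ov.py
```

```text
board [4.77387e+02 2.84079e+02 3.23900e+01 1.59000e-01] xb [-18.5  90.1   7.   87.    5.4]
[-0.5  0.  -0.2 -1.3  0.7  0.   0.  -0.2 -0.7  0.1 -1.5  0.6  2.1  0.
 -1.  -2.  -0.8 -0.5  0.1  2.2  0.6 -0.1  0.5 -0.1  0.4 -0.  -0.1  0. ]
mid [545.62417875 295.02783623  57.5438729 ]
rest [ 6.13226e+02 -4.88290e+01  8.40000e-02]
[-0.3 -0.6  0.5  0.1  1.2 -0.3 -0.2  0.6  0.  -0.1  0.6 -0.6 -2.4 -1.2
 -1.3  1.7  0.8 -1.6]
board2 [ 4.75578e+02  2.81791e+02  3.91120e+01  1.60000e-01 -2.00790e+01
  9.05360e+01  7.80400e+00  8.73700e+01  6.16400e+00]
[-0.2  0.5  0.2 -0.8  0.3 -1.1 -0.2 -1.3 -1.1 -0.9 -2.1 -0.4  2.4  0.1
 -1.1 -3.4 -0.5 -0.4  0.   0.7  0.8 -0.1  0.8 -0.1  0.7 -0.1  0.2 -0.
 -1.3]
```

```bash
ls pics
```

```text
os.png
ot.png
s1.png
side0.png
t1.png
t2.png
top0.png
```

View pics/ot.png

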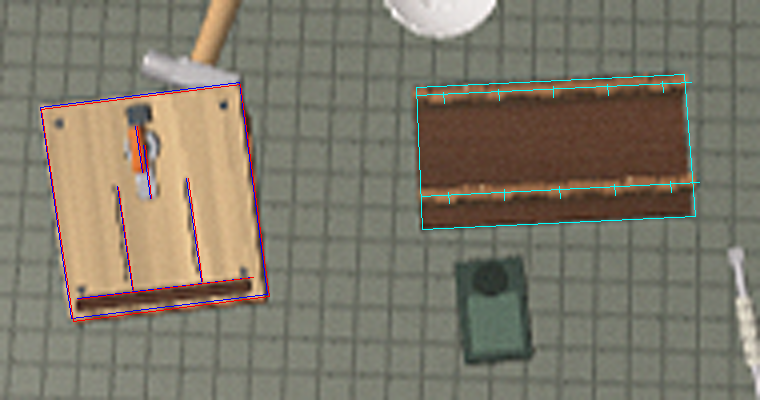

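View pics/os.png

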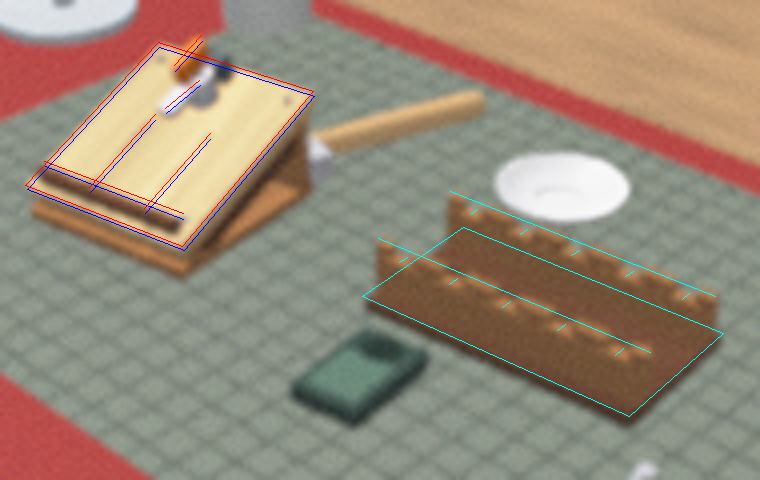

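```bash
cat > plan.py <<'E'
from h import *
def cur():
    s=ctrl.read_state();return np.array(s["ee_pos"]),R.from_quat(s["tcp_rot"]),s
def down(yaw):  # tool z down, tool x at world angle yaw
    return R.from_matrix(np.array([[np.cos(yaw),np.sin(yaw),0],[np.sin(yaw),-np.cos(yaw),0],[0,0,-1]]))
def plan(p,Rt,n=None,vmax=40,wmax=7.5,g=None):
    p0,R0,s=cur();d=np.asarray(p)-p0;w=(R0.inv()*Rt).as_rotvec();a=np.degrees(np.linalg.norm(w))
    n=n or max(1,int(np.ceil(max(np.linalg.norm(d)/vmax,a/wmax))))
    print("pos",p0.round(1),"d",d.round(1),"ang",round(a,1),"F",np.round(s["ft_force"],1),"w",round(s["width"],1),"t",round(s["clock"],2),"n",n)
    rows=[]
    for i in range(n):
        Ri=R0*R.from_rotvec(w*i/n);t=Ri.inv().apply(d/n)/50
        rows.append([round(float(v),2) for v in t]+[round(float(v),3) for v in w/n/(np.pi/2)])
    from itertools import groupby
    for k,gp in groupby(rows): print(len(list(gp)),"x",k)
E
python3 - <<'E'
from plan import *
from scipy.spatial.transform import Rotation as R
import io,contextlib
with contextlib.redirect_stdout(io.StringIO()):
    import fit
p=fit.s2.x
M,t=fit.bf(p)
print(fit.bw(p,[(124,0,50),(45,0,0),(0,0,0)]).round(1),M.round(3))
p0,R0,s=cur();print(R0.as_matrix().round(3))
# tool z=-board z; tool x along +-board y
for sg in(1,-1):
    X=sg*M[:,1];Z=-M[:,2];Y=np.cross(Z,X);Rt=R.from_matrix(np.c_[X,Y,Z])
    print(sg,np.degrees((R0.inv()*Rt).magnitude()),(R0.inv()*Rt).as_rotvec())
print(plane("top",(107,212),50),plane("top",(107,212),150))
E
```

```text
[[573.7 297.6 128.5]
 [517.3 288.5  54.5]
 [475.6 281.8  39.1]] [[ 0.928 -0.159 -0.338]
 [ 0.15   0.987 -0.055]
 [ 0.342 -0.     0.94 ]]
[[ 0.317  0.948  0.   ]
 [ 0.948 -0.317 -0.   ]
 [-0.     0.    -1.   ]]
1 34.02256180522064 [-0.34219121  0.08429207 -0.47791763]
-1 152.7621078051083 [0.11392951 0.46250702 2.6233069 ]
[427.22613147 531.16521734  50.        ] [412.26176144 500.32859946 150.        ]
```

```bash
cat > brd.py <<'E'
from plan import *
import json
def BR():
    p=json.load(open("board.json"));M=R.from_euler('ZY',[p[3],-np.deg2rad(20)]).as_matrix();return M,np.array(p[:3])
def btool(x,y,z,ang=0,sg=-1):
    M,t=BR();X=sg*M[:,1];Z=-M[:,2];Y=np.cross(Z,X)
    return M@np.array([x,y,z])+t, R.from_matrix(np.c_[X,Y,Z])*R.from_rotvec([0,0,ang])
E
echo '[475.6,281.8,39.1,0.16]'>board.json
python3 -c "
from brd import *
p,r=btool(124,0,130)
plan(p,r,n=20)"
```

```text
pos [206.2 616.4 238.7] d [ 340.5 -323.1  -35. ] ang 152.8 F [-0.   0.6  0.1] w 88.6 t 1.45 n 20
1 x [-0.2, 0.43, 0.04, 0.004, 0.015, 0.084]
1 x [-0.14, 0.45, 0.03, 0.004, 0.015, 0.084]
1 x [-0.08, 0.46, 0.02, 0.004, 0.015, 0.084]
1 x [-0.02, 0.47, 0.02, 0.004, 0.015, 0.084]
1 x [0.04, 0.47, 0.02, 0.004, 0.015, 0.084]
1 x [0.1, 0.46, 0.02, 0.004, 0.015, 0.084]
1 x [0.16, 0.44, 0.02, 0.004, 0.015, 0.084]
1 x [0.22, 0.42, 0.02, 0.004, 0.015, 0.084]
1 x [0.27, 0.39, 0.02, 0.004, 0.015, 0.084]
1 x [0.32, 0.35, 0.03, 0.004, 0.015, 0.084]
1 x [0.36, 0.3, 0.03, 0.004, 0.015, 0.084]
1 x [0.39, 0.26, 0.04, 0.004, 0.015, 0.084]
1 x [0.42, 0.2, 0.05, 0.004, 0.015, 0.084]
1 x [0.44, 0.15, 0.06, 0.004, 0.015, 0.084]
1 x [0.46, 0.09, 0.07, 0.004, 0.015, 0.084]
1 x [0.46, 0.03, 0.08, 0.004, 0.015, 0.084]
1 x [0.46, -0.03, 0.09, 0.004, 0.015, 0.084]
1 x [0.45, -0.09, 0.1, 0.004, 0.015, 0.084]
1 x [0.43, -0.15, 0.11, 0.004, 0.015, 0.084]
1 x [0.41, -0.21, 0.12, 0.004, 0.015, 0.084]
```

```bash
python3 -m pendant '[[-0.36,0.77,-0.05,0,0,0,-1],[-0.36,0.77,-0.05,0,0,0,-1],[-0.36,0.77,-0.05,0,0,0,-1],[-0.36,0.77,-0.05,0,0,0,-1],[-0.36,0.77,-0.05,0,0,0,-1],[-0.36,0.77,-0.05,0,0,0,-1],[-0.36,0.77,-0.05,0,0,0,-1],[-0.36,0.77,-0.05,0,0,0,-1],[-0.36,0.77,-0.05,0,0,0,-1],[-0.36,0.77,-0.05,0,0,0,-1],[-0.36,0.77,-0.05,0,0,0,-1],[0,0,0,0,0,0,-1]]' 20
python3 -m pendant '[[0,0,0,0.004,0.014,0.084,-1],[0,0,0,0.004,0.014,0.084,-1],[0,0,0,0.004,0.014,0.084,-1],[0,0,0,0.004,0.014,0.084,-1],[0,0,0,0.004,0.014,0.084,-1],[0,0,0,0.004,0.014,0.084,-1],[0,0,0,0.004,0.014,0.084,-1],[0,0,0,0.004,0.014,0.084,-1],[0,0,0,0.004,0.014,0.084,-1],[0,0,0,0.004,0.014,0.084,-1],[0,0,0,0.004,0.014,0.084,-1],[0,0,0,0.004,0.014,0.084,-1]]'
python3 -c "
from brd import *
p,r=btool(124,0,110)
print(cur()[2]['q'].round(2))
plan(p,r)"
```

```text
clock: 2.65
ee_pos: [557.4, 284.0, 266.5]
tcp_rot: [0.81, 0.587, 0.001, -0.0]
ft_force: [0.2, -0.8, -0.4]
width: 87.8
clock: 3.85
ee_pos: [553.8, 288.8, 266.3]
tcp_rot: [0.972, -0.198, 0.076, -0.103]
ft_force: [-0.7, 0.1, -0.2]
width: 87.9
[-0.87  0.36  0.44  1.82 -0.31  0.77 -0.68]
pos [553.8 288.8 266.3] d [ -0.4   5.6 -81.4] ang 57.4 F [-0.7  0.1 -0.2] w 87.9 t 3.85 n 8
1 x [-0.03, 0.03, 0.2, 0.004, 0.015, 0.078]
2 x [-0.03, 0.04, 0.2, 0.004, 0.015, 0.078]
2 x [-0.03, 0.05, 0.2, 0.004, 0.015, 0.078]
2 x [-0.02, 0.06, 0.19, 0.004, 0.015, 0.078]
1 x [-0.02, 0.07, 0.19, 0.004, 0.015, 0.078]
```

```bash
python3 -m pendant '[[-0.03,0.03,0.12,0.004,0.015,0.08,-1],[-0.03,0.03,0.12,0.004,0.015,0.08,-1],[-0.03,0.04,0.12,0.004,0.015,0.08,-1],[-0.03,0.05,0.12,0.004,0.015,0.08,-1],[-0.02,0.06,0.12,0.004,0.015,0.08,-1],[-0.02,0.06,0.12,0.004,0.015,0.08,-1],[-0.02,0.06,0.12,0.004,0.015,0.08,-1],[0,0,0,0,0,0,-1]]'
python3 -c "
from brd import *
p,r=btool(124,0,110)
print(cur()[2]['q'].round(2))
plan(p,r)
shot('top','t3',(130,90,230,220),5);shot('side','s3',(160,90,270,200),5)
p,r,s=cur()
for c in('top','side'):
  print(c,P(c,np.array([p,p+r.apply([0,0,-19])]+[p+r.apply([sx*44,sy*9,0]) for sx in(1,-1) for sy in(1,-1)])).round(1).tolist())
"
```

```text
clock: 4.65
ee_pos: [541.2, 297.1, 219.6]
tcp_rot: [0.773, -0.612, 0.104, -0.133]
ft_force: [-0.2, 0.1, -0.3]
width: 87.9
[-1.23  0.43  0.75  1.97 -0.35  0.55 -1.64]
pos [541.2 297.1 219.6] d [ 12.3  -2.7 -34.8] ang 4.2 F [-0.2  0.1 -0.3] w 87.9 t 4.65 n 1
1 x [0.11, 0.02, 0.73, 0.006, 0.017, 0.043]
top [[169.8, 169.1], [169.2, 169.6], [184.4, 169.2], [183.2, 163.5], [156.4, 174.7], [155.2, 169.0]]
side [[197.8, 119.4], [196.1, 114.7], [207.7, 124.0], [210.8, 120.4], [185.0, 118.5], [188.2, 115.0]]
```

View pics/t3.png

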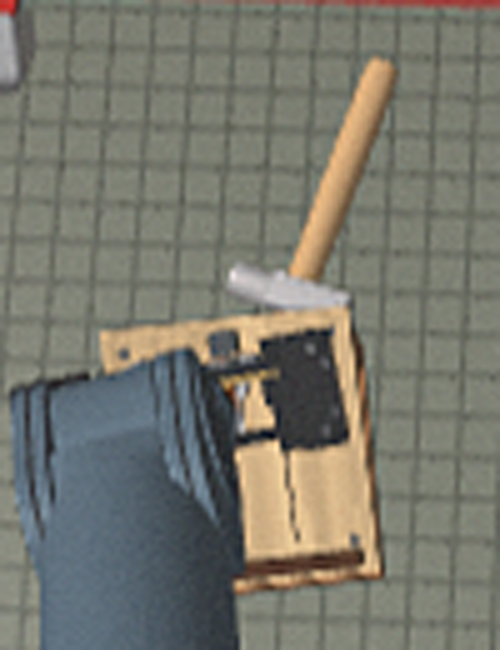

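View pics/s3.png

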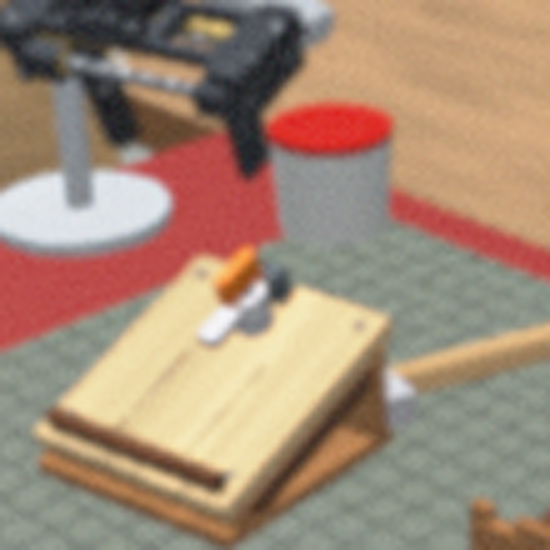

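```bash
cat > fit2.py <<'E'
import io,contextlib
with contextlib.redirect_stdout(io.StringIO()):
    from fit import *
obs+= []
rside=[("side",((448)/4+160,197/4+130),(45,120,55)),("side",((716)/4+160,296/4+130),(45,-120,55)),("side",(378/4+160,245/4+130),(-45,120,55)),("side",(650/4+160,352/4+130),(-45,-120,55))]
def full(v):
    p=v[:9];qq=v[9:12];off=v[12:14];r=[]
    def a(c,u,X): r.extend(P(c,X)[0]+(off if c=="side" else 0)-np.array(u))
    for c,u,X,f in obs:a(c,u,bw(p,np.array(X)+[p[4],0,0]))
    for c,u,X in [("side",(208,146.4),(124,0,50)),("top",(178.1,179.2),(80,0,20)),("side",(201.6,157.5),(80,0,20))]: a(c,u,bw(p,X))
    for i,(u,yy) in enumerate([((168.25,176.25),30),((171.75,200),30),((186,175),-30),((189.75,198.25),-30)]):
        a("top",u,bw(p,(p[5+i],yy,0)))
    for c,u,X in ro+rside:a(c,u,rw(qq,X))
    r.append((bw(p,(p[4]+92,0,0))[0][2]-65)/3)
    return np.array(r)
v=least_squares(full,np.r_[s2.x,q.x,0,0],x_scale=[10,10,10,.1,10,10,10,10,10,10,10,.1,1,1],loss='soft_l1')
print("board",v.x[:5].round(2),"rest",v.x[9:12].round(3),"off",v.x[12:].round(2),"zmid",bw(v.x,(v.x[4]+92,0,0))[0])
print(full(v.x).round(1))
E
python3 fit2.py
```

```text
board [ 4.7397e+02  2.8277e+02  3.9370e+01  1.6000e-01 -1.8760e+01] rest [ 6.12837e+02 -4.74370e+01  8.90000e-02] off [0.99 1.17] zmid [541.96193999 293.48108843  64.42426331]
[-0.4  0.4  0.  -0.7  1.2 -0.2  0.5 -0.3 -0.6  0.  -1.4  0.4 -0.6 -2.2
 -0.7  0.   0.5  1.9  0.5 -0.1  0.4 -0.1  0.4 -0.1 -0.2  0.  -0.8 -0.3
 -0.   0.   0.9 -0.3 -0.6  0.9 -0.3  0.2  0.3 -0.7 -1.9 -0.  -0.6  2.6
  1.3 -0.7  0.4 -0.7  0.   0.5  0.1 -1.1  0.2  0.7 -0.2]
```

```bash
echo '[474,282.8,39.4,0.16]'>board.json; echo '[612.8,-47.4,0.089]'>rest.json
python3 -c "
from brd import *
p,r=btool(124,0,75)
plan(p,r,n=4)"
```

```text
pos [542.6 296.4 220.9] d [ 21.2   0.9 -68.6] ang 4.3 F [-0.7 -0.  -0.1] w 87.9 t 4.75 n 4
3 x [0.02, 0.02, 0.36, 0.001, 0.004, 0.011]
1 x [0.01, 0.02, 0.36, 0.001, 0.004, 0.011]
```

```bash
python3 -m pendant '[[0.02,0.02,0.36,0.001,0.004,0.012,-1],[0.02,0.02,0.36,0.001,0.004,0.012,-1],[0.02,0.02,0.36,0.001,0.004,0.012,-1],[0.02,0.02,0.36,0.001,0.004,0.012,-1],[0,0,0,0,0,0,-1]]'
python3 -c "
from brd import *
p,r=btool(124,0,34)
plan(p,r,n=4)
shot('side','s4',(160,90,270,200),5)"
```

```text
clock: 5.25
ee_pos: [567.1, 297.7, 153.6]
tcp_rot: [0.751, -0.637, 0.11, -0.136]
ft_force: [0.3, -1.1, 0.2]
width: 88.2
pos [567.1 297.7 153.6] d [ 10.4   1.8 -39.9] ang 0.6 F [ 0.3 -1.1  0.2] w 88.2 t 5.25 n 4
4 x [0.0, 0.02, 0.21, -0.0, 0.001, 0.001]
```

View pics/s4.png

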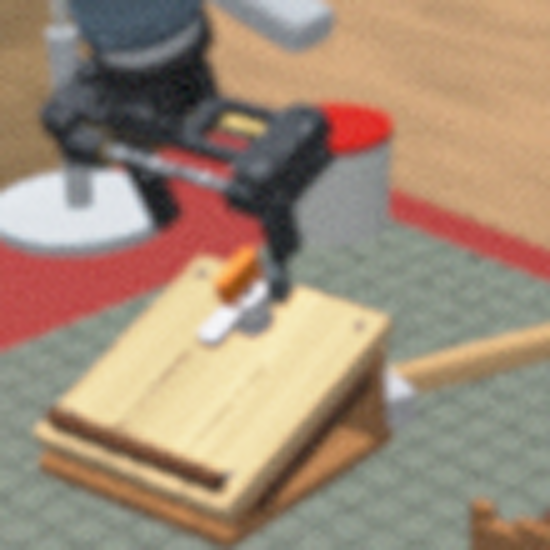

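Right fingertip is at (275,290), beside the orange T-bar at (238,275). The left finger is at (165,220), still clear. I'll descend.

```bash
python3 -m pendant '[[0,0.02,0.21,0,0,0,-1],[0,0.02,0.21,0,0,0,-1],[0,0.02,0.21,0,0,0,-1],[0,0.01,0.2,0,0,0,-1],[0,0,0,0,0,0,-1]]'
python3 -c "
from brd import *
p,r=btool(124,0,34)
plan(p,r,n=1)
shot('side','s5',(160,90,270,200),5)"
```

```text
clock: 5.8
ee_pos: [580.8, 300.8, 114.8]
tcp_rot: [0.752, -0.635, 0.11, -0.139]
ft_force: [-0.7, -0.6, 0.0]
width: 88.0
pos [580.8 300.8 114.8] d [-3.3 -1.3 -1. ] ang 0.9 F [-0.7 -0.6  0. ] w 88.0 t 5.8 n 1
1 x [0.01, 0.07, -0.0, -0.005, 0.008, 0.003]
```

View pics/s5.png

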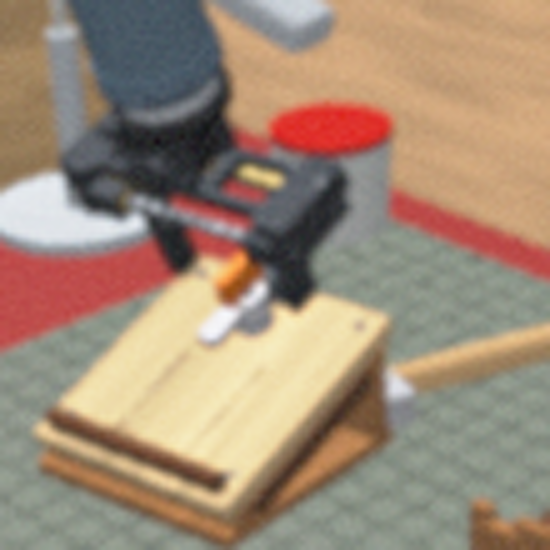

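```bash
python3 -m pendant '[[0,0.06,0,0,0,0,-1],[0,0,0,0,0,0,-0.3],[0,0,0,0,0,0,0.2],[0,0,0,0,0,0,1],[0,0,0,0,0,0,1],[0,0,0,0,0,0,1],[0,0,0,0,0,0,1]]' 10
python3 -c "
from brd import *
p,r=btool(124,0,34)
plan(p,r,n=1)
shot('side','s6',(160,90,270,200),5)"
```

```text
clock: 6.55
ee_pos: [578.3, 300.9, 115.5]
tcp_rot: [0.752, -0.635, 0.111, -0.14]
ft_force: [0.4, 0.5, 0.0]
width: 42.3
pos [578.3 300.9 115.5] d [-0.7 -1.4 -1.8] ang 1.0 F [0.4 0.5 0. ] w 42.3 t 6.55 n 1
1 x [0.03, 0.03, 0.03, -0.006, 0.009, 0.003]
```

View pics/s6.png

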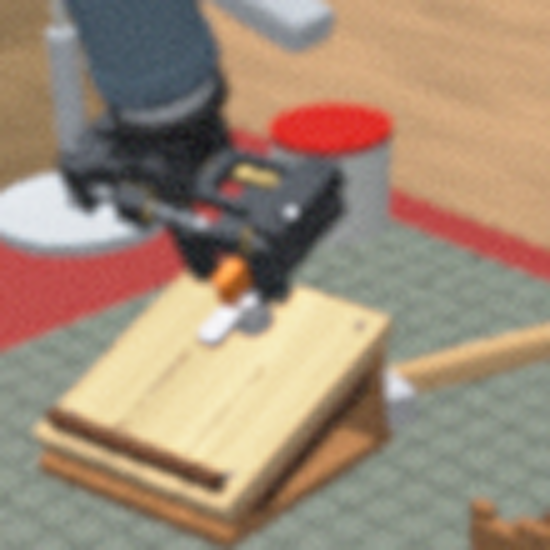

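Closing symmetrically around the T-bar (230,280). I'll keep closing.

```bash
python3 -m pendant '[[0.03,0.02,0,0,0,0,1],[0,0,0,0,0,0,1],[0,0,0,0,0,0,1],[0,0,0,0,0,0,1],[0,0,0,0,0,0,1]]' 10
python3 -c "
from brd import *
p,r=btool(124,0,34)
plan(p,r,n=1)"
```

```text
clock: 7.1
ee_pos: [577.5, 299.0, 115.1]
tcp_rot: [0.752, -0.635, 0.111, -0.14]
ft_force: [-0.2, 1.0, -0.8]
width: 11.9
pos [577.5 299.  115.1] d [ 0.   0.5 -1.3] ang 1.0 F [-0.2  1.  -0.8] w 11.9 t 7.1 n 1
1 x [-0.01, 0.01, 0.03, -0.006, 0.009, 0.003]
```

```bash
python3 -m pendant '[[0,0,0,0,0,-0.06,1],[0,0,0,0,0,-0.06,1],[0,0,0,0,0,-0.06,1],[0,0,0,0,0,-0.06,1],[0,0,0,0,0,-0.06,1],[0,0,0,0,0,0,1]]' 25
python3 -c "
from brd import *
p,r=btool(124,0,34,-0.471)
plan(p,r,n=1);print(cur()[2]['moment'])"
```

```text
clock: 7.7
ee_pos: [577.5, 298.8, 115.1]
tcp_rot: [0.883, -0.434, 0.141, -0.109]
ft_force: [-1.0, 0.0, 1.2]
width: 11.8
pos [577.5 298.8 115.1] d [ 0.   0.7 -1.3] ang 1.6 F [-1.   0.   1.2] w 11.8 t 7.7 n 1
1 x [-0.02, -0.0, 0.03, -0.009, 0.005, 0.014]
[-0.20316579  0.54887686  0.11468241]
```

```bash
python3 -m pendant '[[0,0,0,0,0,-0.07,1],[0,0,0,0,0,-0.07,1],[0,0,0,0,0,-0.07,1],[0,0,0,0,0,-0.07,1],[0,0,0,0,0,-0.07,1],[0,0,0,0,0,-0.07,1],[0,0,0,0,0,-0.07,1],[0,0,0,0,0,-0.05,1],[0,0,0,0,0,0,1]]' 25
python3 -c "
from brd import *
p,r=btool(124,0,34,-1.3)
plan(p,r,n=1);print(cur()[2]['moment'],cur()[2]['q'].round(2))"
```

```text
clock: 8.6
ee_pos: [577.8, 298.7, 115.2]
tcp_rot: [0.984, -0.029, 0.174, -0.04]
ft_force: [0.9, 0.7, 0.8]
width: 11.7
pos [577.8 298.7 115.2] d [-0.2  0.8 -1.4] ang 3.0 F [0.9 0.7 0.8] w 11.7 t 8.6 n 1
1 x [-0.02, -0.01, 0.03, -0.009, -0.004, 0.032]
[-0.18497929  0.62322838  0.01369421] [-0.82  0.57  0.27  1.94  0.01  0.32 -0.69]
```

```bash
python3 -m pendant '[[0,0,0,0,0,0,-0.2],[0,0,0,0,0,0,-0.2],[0,0,0,0,0,0,-0.2],[0,0,-0.5,0,0,0,-0.2],[0,0,-0.6,0,0,0,-0.2],[0,0,-0.6,0,0,0,-0.2],[0,0,-0.6,0,0,0,-0.2],[0,0,0,0,0,0,-0.2]]' 20
python3 -c "
from brd import *
shot('side','s7',(160,70,340,240),4);shot('top','t7',(130,90,330,240),4)
print(cur()[0])"
```

```text
clock: 9.4
ee_pos: [536.4, 289.7, 224.9]
tcp_rot: [0.984, -0.036, 0.172, -0.04]
ft_force: [0.8, 0.2, 0.3]
width: 52.9
[535.63525534 288.93384585 221.68764577]
```

View pics/s7.png

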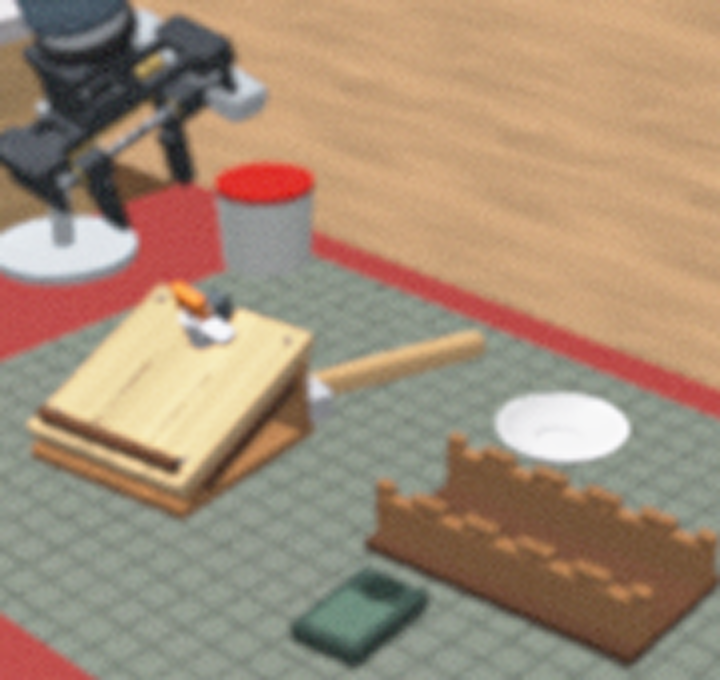

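View pics/t7.png

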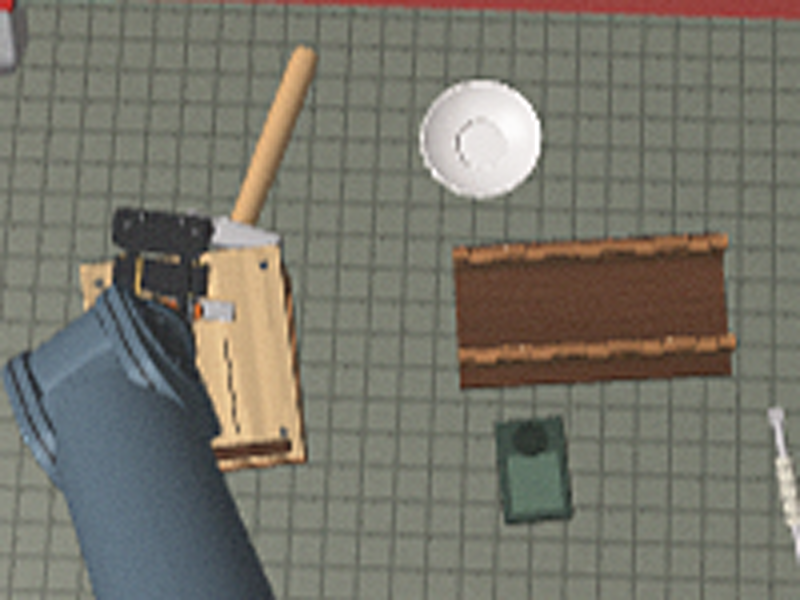

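```bash
cat > stone.py <<'E'
from plan import *
OFF={"top":np.zeros(2),"side":np.array([1.0,1.2])}
def boxpts(x,y,yaw):
    L=np.array([(a*45,b*30,c) for a in(1,-1) for b in(1,-1) for c in(0,18)])
    return L@R.from_euler('Z',yaw).as_matrix().T+[x,y,0]
def fitstone():
    masks={}
    for c in("top","side"):
        ctrl.read_camera(c)
        ds=ctrl.outline_of("stone",c)
        for d in ds:
            b=d["bbox"]; 
            if np.linalg.norm(plane(c,b[:2],10)[:2]-[468,0])<120: masks[c]=d["region"].astype(np.uint8);break
    k=8
    def cost(v):
        e=0
        for c,m in masks.items():
            ys,xs=np.nonzero(m);x0,y0=xs.min()-6,ys.min()-6;w,h=xs.max()-x0+6,ys.max()-y0+6
            M=cv2.resize(m[y0:y0+h,x0:x0+w],None,fx=k,fy=k,interpolation=cv2.INTER_NEAREST)
            u=((P(c,boxpts(*v))+OFF[c]-[x0,y0]+.5)*k).astype(np.float32)
            im=np.zeros_like(M);cv2.fillConvexPoly(im,cv2.convexHull(u).astype(np.int32),1)
            e+=(im!=M).sum()/(M.sum())
        return e
    from scipy.optimize import minimize
    best=min((minimize(cost,[468,0,y],method='Nelder-Mead',options=dict(initial_simplex=np.array([[468,0,y],[478,0,y],[468,10,y],[468,0,y+.1]]))) for y in(-.1,.1)),key=lambda r:r.fun)
    return best.x,best.fun,list(masks)
if __name__=="__main__": print(fitstone())
E
python3 stone.py
```

```text
(array([4.69616805e+02, 1.57105316e+00, 1.30129818e-01]), np.float64(0.17651567634114326), ['top', 'side'])
```

```bash
python3 -c "
from plan import *
p0,r0,s=cur()
rt=down(-np.pi/2+.13)
print((r0.inv()*rt).as_rotvec()/(np.pi/2))
plan([469.6,1.6,180],r0)
"
```

```text
[-0.19330091 -0.14244227  0.86163672]
pos [535.3 288.2 219.9] d [ -65.7 -286.6  -39.9] ang 0.0 F [ 0.1 -0.1  0.4] w 52.6 t 9.7 n 8
8 x [-0.13, 0.73, -0.01, 0.0, 0.0, 0.0]
```

```bash
python3 -m pendant '[[-0.13,0.73,-0.01,0,0,0,-1],[-0.13,0.73,-0.01,0,0,0,-1],[-0.13,0.73,-0.01,0,0,0,-1],[-0.13,0.73,-0.01,0,0,0,-1],[-0.13,0.73,-0.01,0,0,0,-1],[-0.13,0.73,-0.01,0,0,0,-1],[-0.13,0.73,-0.01,0,0,0,-1],[-0.13,0.73,-0.01,0,0,0,-1]]'
python3 -m pendant '[[0,0,0,-0.017,-0.013,0.078,-1],[0,0,0,-0.017,-0.013,0.078,-1],[0,0,0,-0.017,-0.013,0.078,-1],[0,0,0,-0.017,-0.013,0.078,-1],[0,0,0,-0.017,-0.013,0.078,-1],[0,0,0,-0.017,-0.013,0.078,-1],[0,0,0,-0.017,-0.013,0.078,-1],[0,0,0,-0.017,-0.013,0.078,-1],[0,0,0,-0.017,-0.013,0.078,-1],[0,0,0,-0.017,-0.013,0.078,-1],[0,0,0,-0.017,-0.013,0.078,-1],[0,0,0,0,0,0,-1]]'
python3 -c "
from plan import *
plan([469.6,1.6,90],down(-np.pi/2+.13))
"
```

```text
clock: 10.5
ee_pos: [466.5, -3.5, 175.1]
tcp_rot: [0.985, -0.032, 0.167, -0.035]
ft_force: [0.7, 0.3, -0.0]
width: 87.9
clock: 11.7
ee_pos: [460.0, -27.4, 165.7]
tcp_rot: [0.728, -0.685, -0.008, 0.012]
ft_force: [0.0, 0.6, 0.0]
width: 88.4
pos [460.  -27.4 165.7] d [  9.6  29.  -75.7] ang 4.3 F [0.  0.6 0. ] w 88.4 t 11.7 n 3
3 x [-0.19, -0.09, 0.5, 0.006, -0.001, -0.015]
```

```bash
python3 -m pendant '[[-0.19,-0.09,0.4,0.006,-0.001,-0.015,-1],[-0.19,-0.09,0.4,0.006,-0.001,-0.015,-1],[-0.19,-0.09,0.4,0.006,-0.001,-0.015,-1],[0,0,0,0,0,0,-1]]'
python3 -c "
from stone import *
print(fitstone())
plan([469.6,1.6,50],down(-np.pi/2+.13))
shot('side','s8',(190,100,330,260),4)
shot('top','t8',(190,110,330,270),4)
"
```

```text
clock: 12.1
ee_pos: [469.8, 1.6, 101.9]
tcp_rot: [0.757, -0.654, 0.002, 0.001]
ft_force: [-0.6, -0.7, 0.2]
width: 88.2
(array([4.68337623e+02, 2.66987406e+00, 1.49268403e-01]), np.float64(0.05853672445255474), ['side'])
pos [ 4.721e+02 -1.000e-01  1.048e+02] d [ -2.5   1.7 -54.8] ang 0.7 F [ 0.1 -0.3  0.8] w 87.8 t 12.3 n 2
1 x [-0.02, 0.03, 0.55, -0.002, -0.001, 0.003]
1 x [-0.02, 0.02, 0.55, -0.002, -0.001, 0.003]
```

View pics/s8.png

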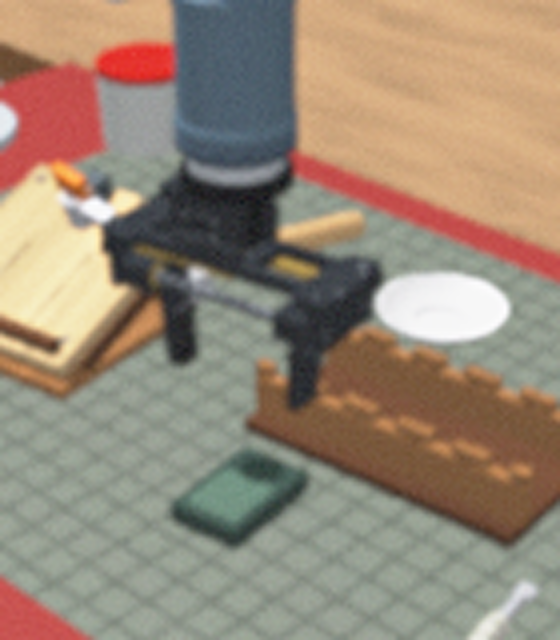

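View pics/t8.png

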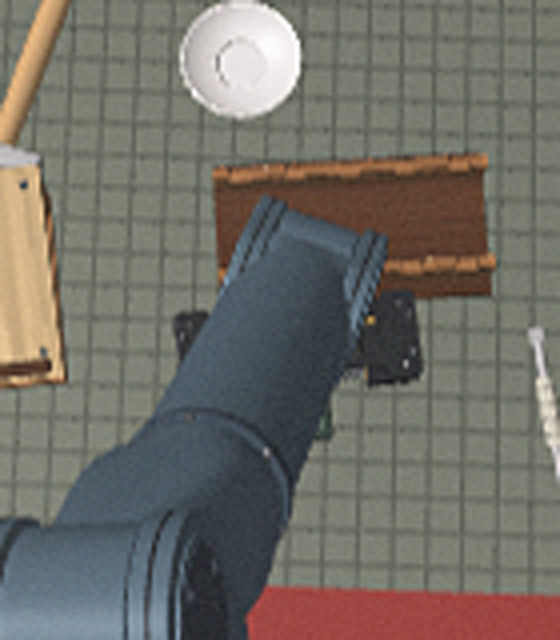

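```bash
python3 -m pendant '[[-0.01,0.02,0.55,-0.002,0,0.003,-1],[-0.01,0.02,0.55,-0.002,0,0.003,-1],[0,0,0.5,0,0,0,-1],[0,0,0,0,0,0,-1]]'
python3 -c "
from stone import *
plan([469.2,1.9,6],down(-np.pi/2+.14))
"
```

```text
clock: 12.8
ee_pos: [474.6, 0.1, 26.4]
tcp_rot: [0.752, -0.66, 0.005, -0.002]
ft_force: [0.1, -0.5, 1.1]
width: 88.2
pos [4.746e+02 1.000e-01 2.640e+01] d [ -5.4   1.8 -20.4] ang 0.8 F [ 0.1 -0.5  1.1] w 88.2 t 12.8 n 1
1 x [-0.05, 0.11, 0.41, -0.006, -0.002, -0.006]
```

```bash
python3 -m pendant '[[-0.05,0.11,0.25,-0.006,0,-0.006,-1],[0,0,0.16,0,0,0,-1],[0,0,0,0,0,0,-1]]'
python3 -c "
from stone import *
plan([469.2,1.9,6],down(-np.pi/2+.14))
"
```

```text
clock: 13.1
ee_pos: [470.4, 1.6, 6.9]
tcp_rot: [0.755, -0.656, 0.003, 0.0]
ft_force: [-1.0, -0.0, 0.1]
width: 88.5
pos [470.4   1.6   6.9] d [-1.2  0.3 -0.9] ang 0.3 F [-1.  -0.   0.1] w 88.5 t 13.1 n 1
1 x [-0.01, 0.02, 0.02, -0.002, -0.003, 0.0]
```

```bash
python3 -m pendant '[[0,0.02,0.05,0,0,0,-1],[0,0,0,0,0,0,-0.2],[0,0,0,0,0,0,1],[0,0,0,0,0,0,1],[0,0,0,0,0,0,1],[0,0,0,0,0,0,1],[0,0,0,0,0,0,1]]' 35
python3 -c "
from stone import *
plan([469.2,1.9,6],down(-np.pi/2+.14))
"
```

```text
clock: 13.8
ee_pos: [470.6, 1.5, 5.9]
tcp_rot: [0.755, -0.656, 0.004, -0.001]
ft_force: [0.4, -0.2, -0.2]
width: 59.8
pos [470.6   1.5   5.9] d [-1.4  0.4  0.1] ang 0.4 F [ 0.4 -0.2 -0.2] w 59.8 t 13.8 n 1
1 x [-0.01, 0.03, -0.0, -0.004, -0.003, 0.0]
```

```bash
python3 -m pendant '[[0,0,-0.3,0,0,0,1],[0,0,-0.6,0,0,0,1],[0,0,-0.6,0,0,0,1],[0,0,-0.6,0,0,0,1],[0,0,-0.6,0,0,0,1],[0,0,-0.5,0,0,0,1],[0,0,0,0,0,0,1]]' 35
python3 -c "
from brd import *
p,r=btool(52,0,80)
plan(p,r,n=10);plan(p,cur()[1],n=8)
"
```

```text
clock: 14.5
ee_pos: [467.0, 2.1, 169.9]
tcp_rot: [0.755, -0.656, 0.001, 0.001]
ft_force: [1.5, -0.1, -1.8]
width: 59.5
pos [467.    2.1 169.9] d [ 28.2 284.2 -37.5] ang 20.1 F [ 1.5 -0.1 -1.8] w 59.5 t 14.5 n 10
1 x [-0.56, -0.13, 0.07, 0.022, -0.0, -0.001]
2 x [-0.55, -0.13, 0.08, 0.022, -0.0, -0.001]
2 x [-0.55, -0.13, 0.09, 0.022, -0.0, -0.001]
1 x [-0.55, -0.13, 0.1, 0.022, -0.0, -0.001]
1 x [-0.55, -0.12, 0.1, 0.022, -0.0, -0.001]
2 x [-0.55, -0.12, 0.11, 0.022, -0.0, -0.001]
1 x [-0.55, -0.11, 0.12, 0.022, -0.0, -0.001]
pos [467.    2.1 169.9] d [ 28.2 284.2 -37.5] ang 0.0 F [ 1.5 -0.1 -1.8] w 59.5 t 14.5 n 8
8 x [-0.69, -0.17, 0.09, 0.0, 0.0, 0.0]
```

```bash
python3 -m pendant '[[-0.56,-0.13,0,0.022,0,-0.001,1],[-0.55,-0.13,0,0.022,0,-0.001,1],[-0.55,-0.13,0.02,0.022,0,-0.001,1],[-0.55,-0.13,0.03,0.022,0,-0.001,1],[-0.55,-0.13,0.04,0.022,0,-0.001,1],[-0.55,-0.13,0.06,0.022,0,-0.001,1],[-0.55,-0.12,0.06,0.022,0,-0.001,1],[-0.55,-0.12,0.07,0.022,0,-0.001,1],[-0.55,-0.12,0.07,0.022,0,-0.001,1],[-0.55,-0.11,0.08,0.022,0,-0.001,1],[0,0,0,0,0,0,1]]' 35
python3 -c "
from brd import *
p,r=btool(52,0,40)
plan(p,r,n=4)
shot('side','s9',(160,70,300,230),4)
"
```

```text
clock: 15.6
ee_pos: [485.1, 291.6, 143.9]
tcp_rot: [0.749, -0.64, 0.116, -0.126]
ft_force: [-1.1, -0.6, -1.8]
width: 59.6
pos [485.1 291.6 143.9] d [ 23.6  -3.1 -49.1] ang 0.9 F [-1.1 -0.6 -1.8] w 59.6 t 15.6 n 4
4 x [0.03, -0.02, 0.27, 0.001, -0.002, -0.0]
```

View pics/s9.png

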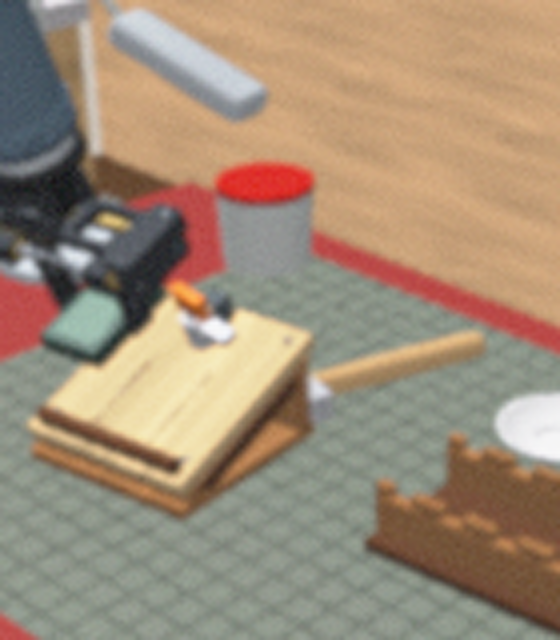

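```bash
python3 -m pendant '[[0.03,-0.02,0.27,0.001,-0.002,0,1],[0.03,-0.02,0.27,0.001,-0.002,0,1],[0.03,-0.02,0.27,0.001,-0.002,0,1],[0.03,-0.02,0.27,0.001,-0.002,0,1],[0,0,0,0,0,0,1]]' 35
python3 -c "
from brd import *
p,r=btool(52,0,18)
plan(p,r,n=3)
"
```

```text
clock: 16.15
ee_pos: [506.0, 278.4, 88.4]
tcp_rot: [0.748, -0.642, 0.113, -0.126]
ft_force: [-1.0, -1.0, -3.2]
width: 59.8
pos [506.  278.4  88.4] d [ 10.1  11.2 -14.3] ang 0.9 F [-1.  -1.  -3.2] w 59.8 t 16.15 n 3
3 x [-0.06, -0.04, 0.12, 0.002, -0.002, -0.001]
```

```bash
python3 -m pendant '[[-0.06,-0.04,0.08,0.002,-0.002,-0.001,1],[-0.06,-0.04,0.08,0.002,-0.002,-0.001,1],[-0.06,-0.03,0.08,0.002,-0.002,-0.001,1],[0,0,0,0,0,0,1],[0,0,0,0,0,0,1]]' 35
python3 -c "
from brd import *
p,r=btool(52,0,10)
plan(p,r,n=3)
shot('side','s10',(150,110,270,220),5)
shot('top','t10',(130,110,250,220),5)
"
```

```text
clock: 16.65
ee_pos: [514.1, 288.0, 78.6]
tcp_rot: [0.749, -0.639, 0.113, -0.132]
ft_force: [0.9, -0.1, -2.3]
width: 59.8
pos [514.1 288.   78.6] d [  4.7   2.  -12. ] ang 0.1 F [ 0.9 -0.1 -2.3] w 59.8 t 16.65 n 3
3 x [-0.01, -0.0, 0.09, 0.0, -0.0, -0.0]
```

View pics/s10.png

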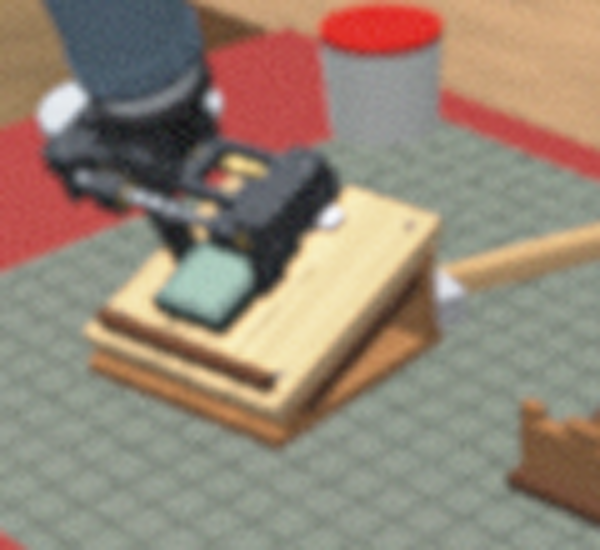

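View pics/t10.png

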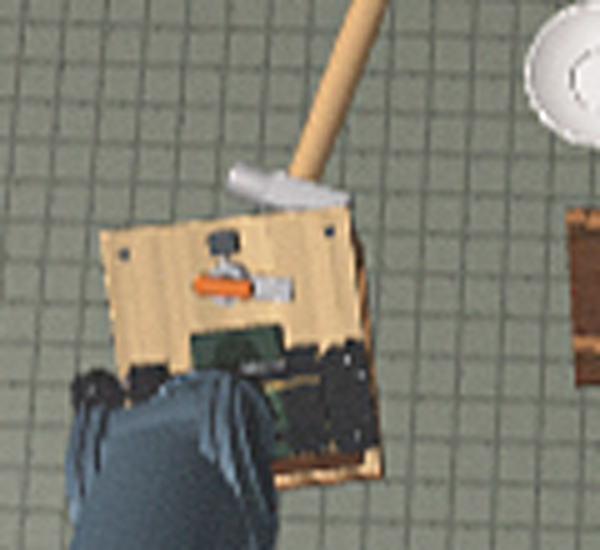

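```bash
python3 -m pendant '[[0,0,0.12,0,0,0,1],[0,0,0.12,0,0,0,1],[0,0,0,0,0,0,1]]' 30
python3 -c "
from brd import *
p,r=btool(52,0,6)
plan(p,r,n=1)
"
python3 -m pendant '[[0,0,0.04,0,0,0,1],[0,0,0,0,0,0,1]]' 30
python3 -c "
from brd import *
p,r=btool(52,0,6)
plan(p,r,n=1)
"
```

```text
clock: 17.05
ee_pos: [518.2, 289.3, 67.9]
tcp_rot: [0.749, -0.639, 0.113, -0.133]
ft_force: [-0.2, -0.6, -1.7]
width: 59.6
pos [518.2 289.3  67.9] d [ 2.   1.  -5.1] ang 0.1 F [-0.2 -0.6 -1.7] w 59.6 t 17.05 n 1
1 x [-0.01, -0.0, 0.11, -0.0, 0.0, -0.001]
clock: 17.25
ee_pos: [518.8, 289.5, 66.5]
tcp_rot: [0.749, -0.639, 0.113, -0.133]
ft_force: [0.2, -0.9, -2.0]
width: 59.8
pos [518.8 289.5  66.5] d [ 1.5  0.8 -3.6] ang 0.1 F [ 0.2 -0.9 -2. ] w 59.8 t 17.25 n 1
1 x [-0.01, -0.0, 0.08, -0.001, -0.0, -0.001]
```

```bash
python3 -m pendant '[[0,0,0.05,0,0,0,1],[0,0,0,0,0,0,1]]' 30
python3 -m pendant '[[0,0,0.05,0,0,0,1],[0,0,0,0,0,0,1]]' 30
python3 -m pendant '[[0,0,0.04,0,0,0,1],[0,0,0,0,0,0,1]]' 30
python3 -c "
from brd import *
p,r=btool(52,0,6)
plan(p,r,n=1)
shot('side','s11',(150,110,270,220),5)
"
```

```text
clock: 17.45
ee_pos: [519.6, 289.8, 64.7]
tcp_rot: [0.749, -0.639, 0.113, -0.133]
ft_force: [-0.8, 0.6, -1.7]
width: 59.7
clock: 17.65
ee_pos: [520.5, 290.1, 63.5]
tcp_rot: [0.749, -0.639, 0.113, -0.133]
ft_force: [0.1, 0.0, -2.1]
width: 59.8
clock: 17.85
ee_pos: [521.1, 290.3, 63.4]
tcp_rot: [0.749, -0.639, 0.112, -0.134]
ft_force: [0.0, 0.3, -3.0]
width: 59.7
pos [521.1 290.3  63.4] d [-0.8 -0.1 -0.6] ang 0.3 F [ 0.   0.3 -3. ] w 59.7 t 17.85 n 1
1 x [-0.0, 0.02, 0.01, -0.001, 0.002, -0.002]
```

View pics/s11.png

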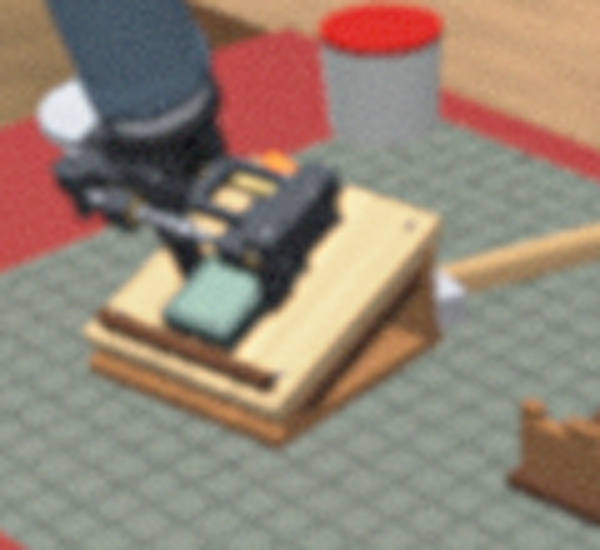

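```bash
python3 -m pendant '[[0,0,0.05,0,0,0,1],[0,0,0,0,0,0,1]]' 30
python3 -m pendant '[[0,0,0.05,0,0,0,1],[0,0,0,0,0,0,1]]' 30
python3 -c "
from brd import *
p,r=btool(52,0,6)
plan(p,r,n=1);M,t=BR();print(M.T@cur()[2]['ft_force'])
"
```

```text
clock: 18.1
ee_pos: [521.8, 290.5, 62.8]
tcp_rot: [0.749, -0.64, 0.111, -0.135]
ft_force: [-0.1, 0.4, -2.3]
width: 60.1
clock: 18.3
ee_pos: [522.7, 290.8, 62.2]
tcp_rot: [0.748, -0.64, 0.111, -0.136]
ft_force: [0.4, 0.5, -1.6]
width: 59.5
pos [522.7 290.8  62.2] d [-2.5 -0.5  0.7] ang 0.5 F [ 0.4  0.5 -1.6] w 59.5 t 18.3 n 1
1 x [0.0, 0.04, -0.03, -0.002, 0.004, -0.003]
[-0.11922907  0.40924085 -1.64620455]
```

```bash
python3 -m pendant '[[0,0.1,0,0,0,0,1],[0,0,0,0,0,0,1]]' 30
python3 -m pendant '[[0,0.1,0,0,0,0,1],[0,0,0,0,0,0,1]]' 30
python3 -c "
from brd import *
p,r=btool(45,0,6)
plan(p,r,n=1);M,t=BR();print(M.T@cur()[2]['ft_force'])
shot('side','s12',(150,110,270,220),5)
"
```

```text
clock: 18.5
ee_pos: [518.2, 290.2, 60.3]
tcp_rot: [0.748, -0.64, 0.111, -0.136]
ft_force: [-0.3, -0.2, -2.1]
width: 59.6
clock: 18.7
ee_pos: [517.9, 290.0, 60.4]
tcp_rot: [0.747, -0.64, 0.114, -0.139]
ft_force: [-0.9, -0.7, -1.8]
width: 59.9
pos [517.9 290.   60.4] d [-4.2 -0.7  0. ] ang 0.9 F [-0.9 -0.7 -1.8] w 59.9 t 18.7 n 1
1 x [0.0, 0.08, -0.03, -0.008, 0.004, -0.005]
[-1.61190673 -0.58912949 -1.33981794]
```

View pics/s12.png

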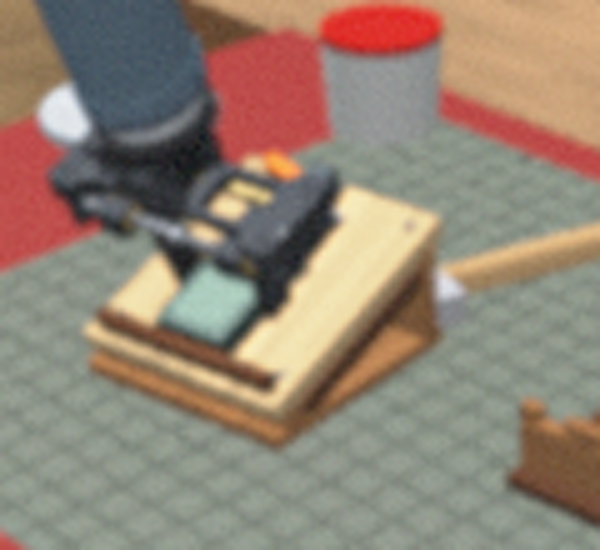

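```bash
python3 -m pendant '[[0,0.12,0,0,0,0,1],[0,0.12,0,0,0,0,1]]' 30
python3 -c "
from brd import *
p,r=btool(45,0,6)
plan(p,r,n=1);M,t=BR();print(M.T@cur()[2]['ft_force'])
"
python3 -m pendant '[[0,0.12,0.02,0,0,0,1],[0,0.12,0.02,0,0,0,1]]' 30
python3 -c "
from brd import *
p,r=btool(45,0,6)
plan(p,r,n=1);M,t=BR();print(M.T@cur()[2]['ft_force'])
shot('side','s13',(150,110,270,220),5)
"
```

```text
clock: 18.95
ee_pos: [516.8, 289.5, 61.1]
tcp_rot: [0.744, -0.641, 0.12, -0.146]
ft_force: [11.3, 1.6, 1.7]
width: 59.9
pos [516.8 289.5  61.1] d [-3.1 -0.3 -0.7] ang 1.9 F [11.3  1.6  1.7] w 59.9 t 18.95 n 1
1 x [-0.0, 0.06, -0.01, -0.02, 0.003, -0.008]
[11.27312622 -0.26133909 -2.2658072 ]
clock: 19.15
ee_pos: [517.0, 289.4, 60.6]
tcp_rot: [0.741, -0.641, 0.126, -0.153]
ft_force: [6.6, 1.1, 7.3]
width: 59.8
pos [517.  289.4  60.6] d [-3.3 -0.2 -0.2] ang 3.1 F [6.6 1.1 7.3] w 59.8 t 19.15 n 1
1 x [-0.01, 0.06, -0.02, -0.032, 0.002, -0.01]
[8.80651667 0.07415498 4.52172796]
```

View pics/s13.png

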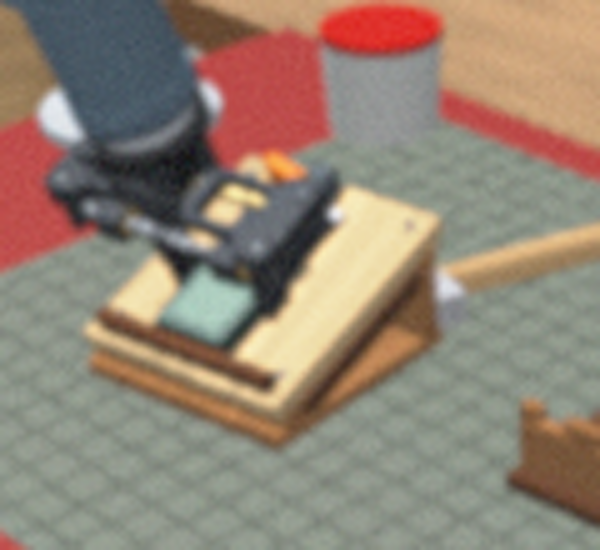

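```bash
python3 -m pendant '[[0,0.03,0,-0.016,0,0,1],[0,0.03,0.02,-0.016,0,0,1],[0,0,0,0,0,0,0.1],[0,0,0,0,0,0,-0.5],[0,0,0,0,0,0,-0.5],[0,0,0,0,0,0,-0.6]]' 20
python3 -c "
from brd import *
p,r=btool(45,0,6)
plan(p,r,n=1);M,t=BR();print(M.T@cur()[2]['ft_force'])
shot('side','s14',(150,110,270,220),5)
"
```

```text
clock: 19.8
ee_pos: [516.8, 289.9, 59.5]
tcp_rot: [0.745, -0.644, 0.111, -0.136]
ft_force: [0.4, -0.1, 0.9]
width: 70.2
pos [516.8 289.9  59.5] d [-3.1 -0.7  1. ] ang 0.9 F [ 0.4 -0.1  0.9] w 70.2 t 19.8 n 1
1 x [0.0, 0.05, -0.04, -0.002, 0.002, -0.01]
[ 0.72700874 -0.13408221  0.72863738]
```

View pics/s14.png

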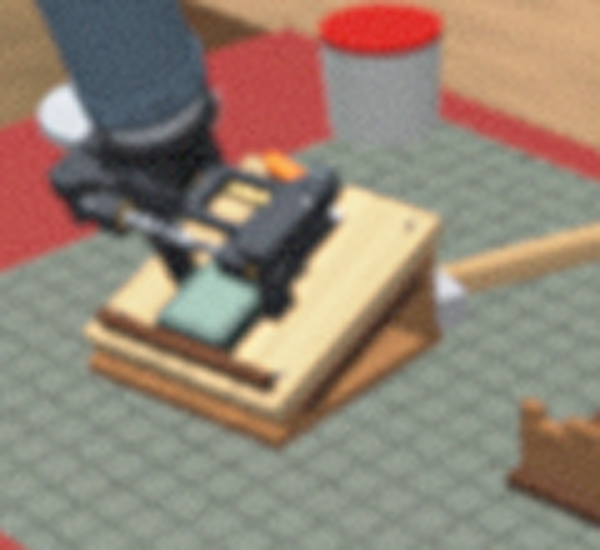

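```bash
python3 -m pendant '[[0,0,0,0,0,0,-1],[0,0,0,0,0,0,-1],[0,0,-0.4,0,0,0,-1],[0,0,-0.5,0,0,0,-1],[0,0,-0.5,0,0,0,-1],[0,0,-0.5,0,0,0,-1],[0,0,0,0,0,0,-1]]' 20
python3 -c "
from brd import *
p,r=btool(124,0,110,-1.38)
plan(p,r,n=12)
shot('side','s15',(150,90,270,220),5)
shot('top','t15',(130,110,250,220),5)
"
```

```text
clock: 20.55
ee_pos: [483.0, 283.0, 150.8]
tcp_rot: [0.744, -0.645, 0.111, -0.135]
ft_force: [0.9, -0.1, -0.9]
width: 88.4
pos [483.  283.  150.8] d [68.9 12.4 34.4] ang 80.1 F [ 0.9 -0.1 -0.9] w 88.4 t 20.55 n 12
1 x [-0.0, -0.13, -0.01, -0.0, 0.0, -0.074]
1 x [0.01, -0.13, -0.01, -0.0, 0.0, -0.074]
1 x [0.03, -0.13, -0.01, -0.0, 0.0, -0.074]
1 x [0.04, -0.12, -0.01, -0.0, 0.0, -0.074]
1 x [0.05, -0.12, -0.01, -0.0, 0.0, -0.074]
1 x [0.07, -0.11, -0.01, -0.0, 0.0, -0.074]
1 x [0.08, -0.1, -0.01, -0.0, 0.0, -0.074]
1 x [0.09, -0.09, -0.01, -0.0, 0.0, -0.074]
1 x [0.1, -0.08, -0.01, -0.0, 0.0, -0.074]
1 x [0.11, -0.07, -0.01, -0.0, 0.0, -0.074]
1 x [0.12, -0.06, -0.01, -0.0, 0.0, -0.074]
1 x [0.12, -0.04, -0.01, -0.0, 0.0, -0.074]
```

View pics/s15.png

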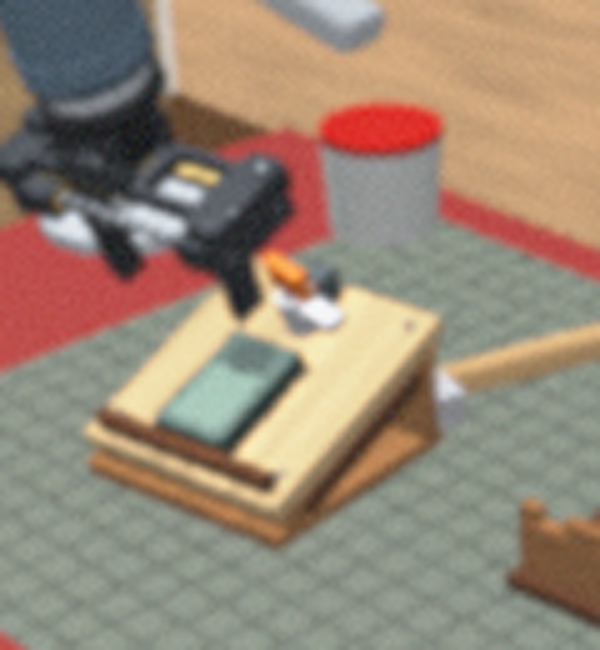

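View pics/t15.png

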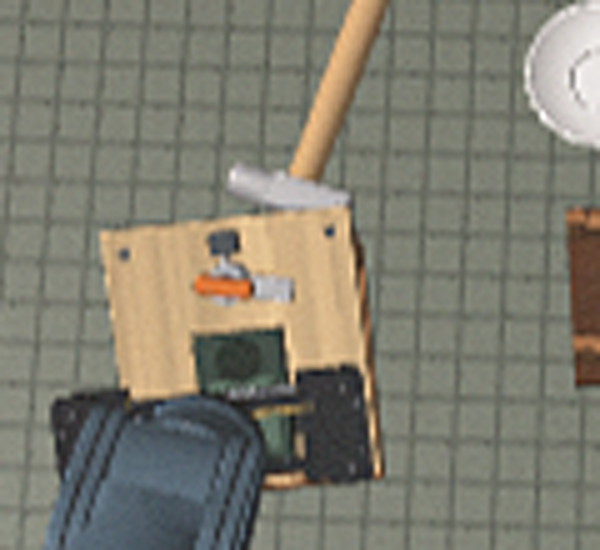

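```bash
python3 -m pendant '[[0,-0.13,-0.05,0,0,-0.074,-0.2],[0.01,-0.13,-0.05,0,0,-0.074,-0.2],[0.03,-0.13,-0.02,0,0,-0.074,-0.2],[0.04,-0.12,-0.01,0,0,-0.074,-0.2],[0.05,-0.12,-0.01,0,0,-0.074,-0.2],[0.07,-0.11,-0.01,0,0,-0.074,-0.2],[0.08,-0.1,-0.01,0,0,-0.074,-0.2],[0.09,-0.09,-0.01,0,0,-0.074,-0.2],[0.1,-0.08,-0.01,0,0,-0.074,-0.2],[0.11,-0.07,-0.01,0,0,-0.074,-0.2],[0.12,-0.06,-0.01,0,0,-0.074,-0.2],[0.12,-0.04,-0.01,0,0,-0.074,-0.2]]' 20
python3 -c "
from brd import *
p,r=btool(124,0,65,-1.38)
plan(p,r,n=3)
"
```

```text
clock: 21.85
ee_pos: [550.7, 295.0, 171.7]
tcp_rot: [0.986, 0.011, 0.164, -0.024]
ft_force: [0.7, -0.9, -0.2]
width: 52.9
pos [550.7 295.  171.7] d [ 16.4   2.9 -28.8] ang 3.2 F [ 0.7 -0.9 -0.2] w 52.9 t 21.85 n 3
3 x [0.04, -0.01, 0.22, 0.001, 0.003, 0.012]
```

```bash
python3 -m pendant '[[0.04,-0.01,0.2,0.001,0.003,0.012,-0.2],[0.04,-0.01,0.2,0.001,0.003,0.012,-0.2],[0.04,-0.01,0.2,0.001,0.003,0.012,-0.2],[0,0,0,0,0,0,-0.2]]' 20
python3 -c "
from brd import *
p,r=btool(124,0,34,-1.38)
plan(p,r,n=2)
shot('side','s16',(150,90,270,220),5)
"
```

```text
clock: 22.25
ee_pos: [567.0, 297.3, 139.8]
tcp_rot: [0.985, -0.022, 0.169, -0.031]
ft_force: [0.2, 0.3, 0.7]
width: 53.1
pos [567.  297.3 139.8] d [ 10.5   2.2 -26.1] ang 0.9 F [0.2 0.3 0.7] w 53.1 t 22.25 n 2
2 x [0.01, -0.01, 0.28, 0.0, 0.001, -0.005]
```

View pics/s16.png

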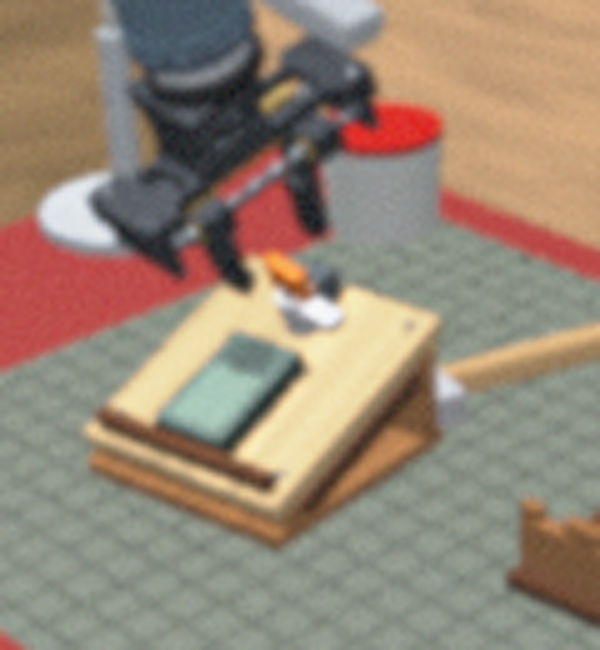

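```bash
python3 -m pendant '[[0.01,0,0.27,0,0,-0.004,-0.2],[0,0,0.25,0,0,0,-0.2],[0,0,0,0,0,0,-0.2],[0,0,0,0,0,0,-0.2]]' 20
python3 -c "
from brd import *
p,r=btool(124,0,34,-1.38)
plan(p,r,n=1)
shot('side','s17',(150,90,270,220),5)
"
```

```text
clock: 22.7
ee_pos: [576.1, 298.8, 114.6]
tcp_rot: [0.985, -0.02, 0.169, -0.031]
ft_force: [0.4, 0.2, 0.3]
width: 52.8
pos [576.1 298.8 114.6] d [ 1.5  0.7 -0.9] ang 0.6 F [0.4 0.2 0.3] w 52.8 t 22.7 n 1
1 x [0.02, -0.01, 0.03, 0.001, 0.002, -0.006]
```

View pics/s17.png

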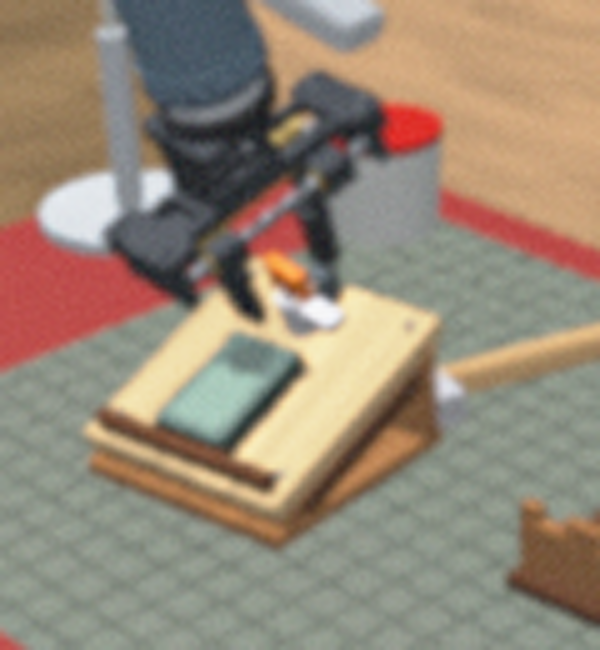

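Straddling the T-bar. Now I'll close on it.

```bash
python3 -m pendant '[[0.02,0,0,0,0,0,1],[0,0,0,0,0,0,1],[0,0,0,0,0,0,1],[0,0,0,0,0,0,1],[0,0,0,0,0,0,1],[0,0,0,0,0,0,1],[0,0,0,0,0,0,1]]' 20
python3 -c "
from brd import *
p,r=btool(124,0,34,-1.38)
plan(p,r,n=1)
"
```

```text
clock: 23.45
ee_pos: [577.3, 299.5, 116.8]
tcp_rot: [0.985, -0.02, 0.17, -0.032]
ft_force: [-0.3, -0.8, -1.3]
width: 12.0
pos [577.3 299.5 116.8] d [ 0.2  0.  -3.1] ang 0.6 F [-0.3 -0.8 -1.3] w 12.0 t 23.45 n 1
1 x [-0.02, 0.0, 0.06, -0.001, 0.001, -0.006]
```

```bash
python3 -m pendant '[[0,0,0,0,0,0.07,1],[0,0,0,0,0,0.07,1],[0,0,0,0,0,0.07,1],[0,0,0,0,0,0.07,1],[0,0,0,0,0,0.07,1],[0,0,0,0,0,0.07,1],[0,0,0,0,0,0.07,1],[0,0,0,0,0,0.07,1],[0,0,0,0,0,0.07,1],[0,0,0,0,0,0,1]]' 30
python3 -c "
from brd import *
p,r=btool(124,0,34,0)
plan(p,r,n=5);print(cur()[2]['moment'].round(2))
"
```

```text
clock: 24.45
ee_pos: [577.7, 299.2, 116.9]
tcp_rot: [0.848, -0.501, 0.133, -0.111]
ft_force: [-1.5, -0.5, 1.4]
width: 11.4
pos [577.7 299.2 116.9] d [-0.2  0.4 -3.1] ang 19.7 F [-1.5 -0.5  1.4] w 11.4 t 24.45 n 5
5 x [-0.0, 0.0, 0.01, 0.0, 0.0, 0.044]
[-0.13  0.46 -0.1 ]
```

```bash
python3 -m pendant '[[0,0,0,0,0,0.06,1],[0,0,0,0,0,0.06,1],[0,0,0,0,0,0.06,1],[0,0,0,0,0,0.06,1],[0,0,0,0,0,0,1]]' 30
python3 -c "
from brd import *
p,r=btool(124,0,34,0)
plan(p,r,n=1);print(cur()[2]['moment'].round(2))
shot('side','s18',(150,90,270,220),5)
"
```

```text
clock: 24.95
ee_pos: [577.9, 298.9, 117.0]
tcp_rot: [0.74, -0.65, 0.11, -0.134]
ft_force: [-0.5, -1.0, 1.0]
width: 11.9
pos [577.9 298.9 117. ] d [-0.4  0.6 -3.2] ang 1.8 F [-0.5 -1.   1. ] w 11.9 t 24.95 n 1
1 x [-0.01, 0.03, 0.06, 0.0, 0.0, -0.02]
[-0.3   0.37  0.36]
```

View pics/s18.png

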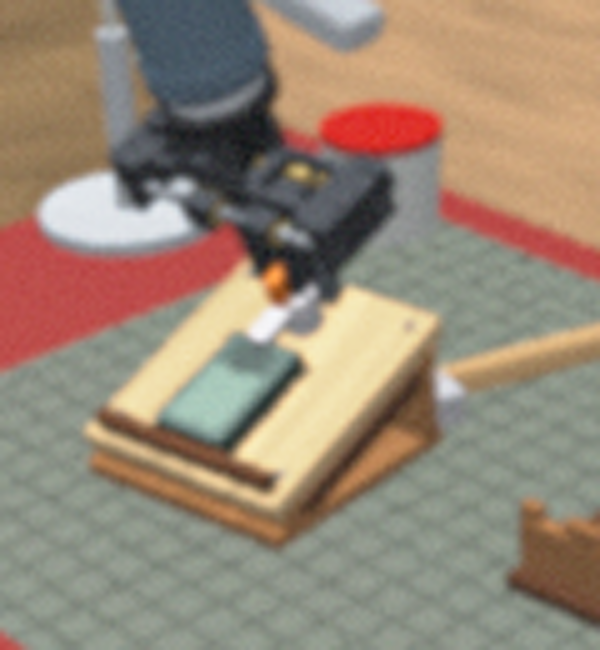

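```bash
python3 -m pendant '[[0,0,0,0,0,0,-0.2],[0,0,0,0,0,0,-0.2],[0,0,0,0,0,0,-0.2],[0,0,0,0,0,0,-0.2],[0,0,-0.5,0,0,0,-0.2],[0,0,-0.8,0,0,0,-0.2],[0,0,-0.8,0,0,0,-0.2],[0,0,-0.5,0,0,0,-0.2],[0,0,0,0,0,0,-0.2]]' 20
python3 -c "
from brd import *
shot('side','s19',(150,90,270,220),5)
plan([470,-222,260],cur()[1])
"
```

```text
clock: 25.9
ee_pos: [532.3, 290.6, 241.8]
tcp_rot: [0.743, -0.647, 0.11, -0.132]
ft_force: [0.2, 0.7, 0.3]
width: 52.9
pos [531.9 290.7 240.4] d [ -61.9 -512.7   19.6] ang 0.0 F [-0.2 -0.2  0.2] w 52.7 t 25.95 n 13
13 x [0.77, 0.18, -0.1, 0.0, 0.0, 0.0]
```

View pics/s19.png

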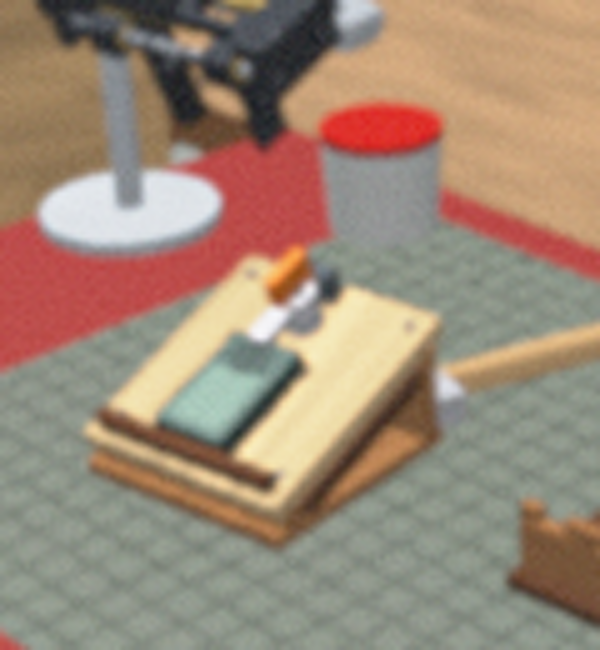

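```bash
cat > look.py <<'E'
from plan import *
import json
from scipy.optimize import minimize
OFF={"top":np.zeros(2),"side":np.array([1.0,1.2])}
def box(x0,x1,y0,y1,z0,z1): return np.array([(a,b,c) for a in(x0,x1) for b in(y0,y1) for c in(z0,z1)],float)
def T(v,X): return X@R.from_euler('Z',v[2]).as_matrix().T+[v[0],v[1],0]
def polyfit(parts,masks,v0,offs=OFF,k=8,step=(8,8,.06)):
    def cost(v):
        e=0
        for c,m in masks:
            ys,xs=np.nonzero(m);x0,y0=xs.min()-6,ys.min()-6;w,h=xs.max()-x0+6,ys.max()-y0+6
            M=cv2.resize(m[y0:y0+h,x0:x0+w].astype(np.uint8),None,fx=k,fy=k,interpolation=cv2.INTER_NEAREST)
            im=np.zeros_like(M)
            for X in parts:
                u=((P(c,T(v,X))+offs[c]-[x0,y0]+.5)*k).astype(np.float32)
                cv2.fillConvexPoly(im,cv2.convexHull(u).astype(np.int32),1)
            e+=(im!=M).sum()/M.sum()
        return e
    v0=np.array(v0,float);S=np.vstack([v0]+[v0+np.eye(3)[i]*step[i] for i in range(3)])
    r=minimize(cost,v0,method='Nelder-Mead',options=dict(initial_simplex=S,xatol=.05,fatol=1e-4));return r.x,r.fun
RESTP=[box(-65,65,-120,120,0,12),box(-50,-40,-120,120,0,52),box(40,50,-120,120,0,52)]
def masks_of(name,cam,near,tol=60,z=10,N=2):
    out=[]
    for _ in range(N):
        ctrl.read_camera(cam)
        for d in ctrl.outline_of(name,cam):
            if np.linalg.norm(plane(cam,d["bbox"][:2],z)[:2]-near)<tol: out.append((cam,d["region"]));break
    return out
CH=[box(-75,75,-4.5,4.5,3,12),box(-30,30,-8,8,0,16),box(68,75,-6,6,4,12)]
if __name__=="__main__":
    a=masks_of("rest","top",(613,-47));b=masks_of("rest","side",(613,-47))
    print("rest top",polyfit(RESTP,a,[612,-47,.089]));print("side",polyfit(RESTP,b,[612,-47,.089]));print("both",polyfit(RESTP,a+b,[612,-47,.089]))
    for nm,v in [("cream",(463,-223,.18)),("ochre",(456,-315,.22)),("blue",(637,-300,.23))]:
        for c in("top","side"):
            m=masks_of("chisel",c,v[:2],35)
            if m: print(nm,c,len(m),*polyfit(CH,m,v))
    print(ctrl.read_state()["clock"])
E
python3 look.py
```

```text
rest top (array([ 6.16563533e+02, -4.55954269e+01,  9.19802120e-02]), np.float64(0.09090159413275428))
side (array([ 6.16211133e+02, -4.43232848e+01,  9.28925045e-02]), np.float64(0.08465508652660404))
both (array([ 6.16340461e+02, -4.51729264e+01,  9.16887208e-02]), np.float64(0.17761347151683735))
cream top 2 [ 4.57037829e+02 -2.23774437e+02  1.86250514e-01] 0.9825997563204386
cream side 1 [ 4.59963258e+02 -2.22165124e+02  1.96950192e-01] 0.37148624401913877
ochre top 2 [ 4.48055206e+02 -3.14954625e+02  2.39074280e-01] 4.888076241134752
ochre side 2 [ 4.54929801e+02 -3.13009930e+02  2.49724530e-01] 0.3857395152486141
blue top 1 [ 6.37262844e+02 -2.95699664e+02  2.42997837e-01] 0.29832589285714284
blue side 2 [ 6.41001800e+02 -2.94869681e+02  2.35682190e-01] 0.6051707917951072
27.55
```

```bash
cat > ov2.py <<'E'
from look import *
def ov(c,name,bx,k,pl):
    im=ctrl.read_camera(c)[:,:,::-1];a,b,cc,d=bx
    im=cv2.resize(im[b:d,a:cc],None,fx=k,fy=k,interpolation=cv2.INTER_CUBIC).copy()
    for X,col,cl in pl:
        u=((P(c,X)+OFF[c]-[a,b]+.5)*k).astype(np.int32)
        cv2.polylines(im,[u.reshape(-1,1,2)],cl,col,1)
    cv2.imwrite(f"pics/{name}.png",im)
def A(*r): return np.array(r,float)
def rpl(v,col):
    o=[(T(v,A((-65,120,12),(-65,-120,12),(65,-120,12),(65,120,12))),col,True)]
    for x in(-50,-40,40,50):
        pts=[(x,120,55)]
        for y in(96,48,0,-48,-96): pts+=[(x,y+9,55),(x,y+9,45),(x,y-9,45),(x,y-9,55)]
        o.append((T(v,A(*pts,(x,-120,55))),col,False))
    return o
def cpl(v,col):
    return [(T(v,A((75,6,8),(75,-6,8),(66,-4.5,8),(-75,-4.5,8),(-75,4.5,8),(66,4.5,8))),col,True),(T(v,A((30,8,8),(30,-8,8),(-30,-8,8),(-30,8,8))),col,True)]
if __name__=="__main__":
    pl=rpl([616.3,-45.2,.092],(255,255,0))
    ov("top","o1",(235,140,325,195),8,pl)
    ov("side","o2",(245,170,345,245),7,pl)
    pl=cpl((460,-222.5,.19),(0,0,255))+cpl((454,-314,.24),(0,0,255))+cpl((638,-297,.24),(255,0,255))
    ov("top","o3",(310,135,375,245),5,pl)
    ov("side","o4",(285,215,395,305),6,pl)
E
python3 ov2.py
```

```text
(no output)
```

View pics/o1.png

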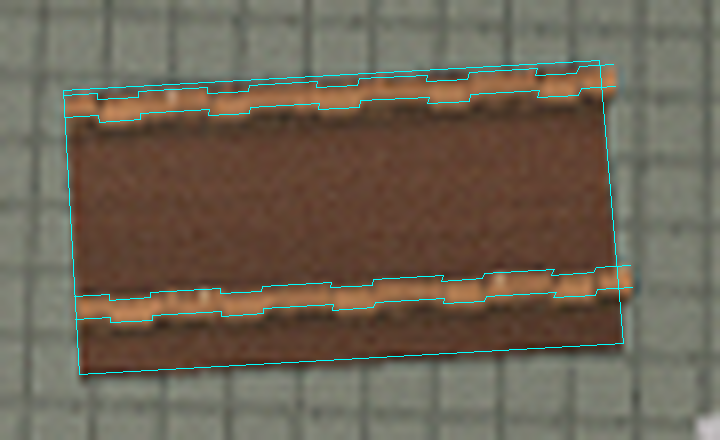

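View pics/o2.png

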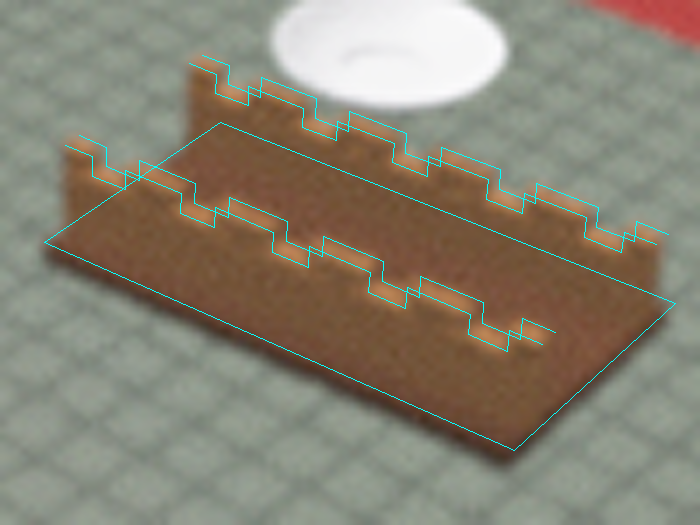

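View pics/o3.png

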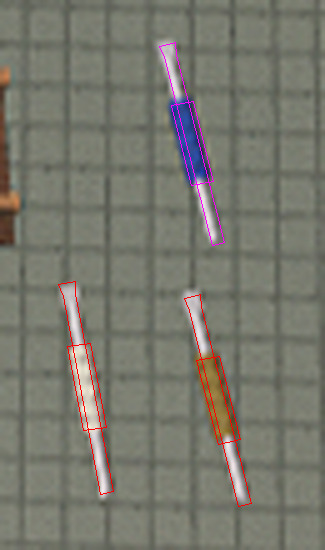

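View pics/o4.png

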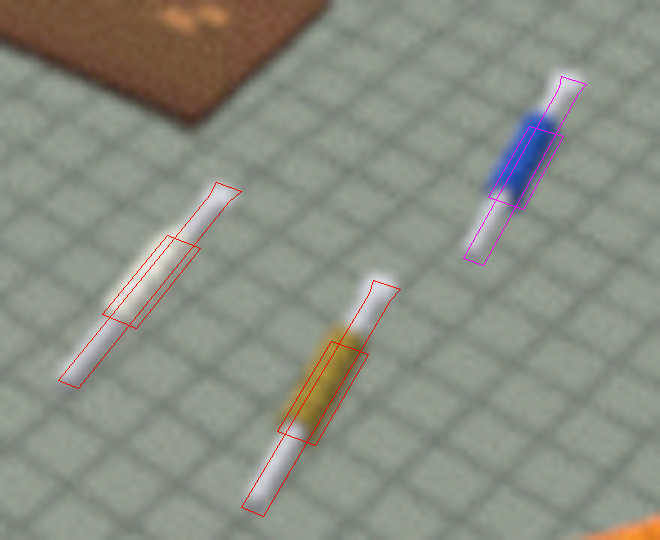

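```bash
echo '[616.3,-45.2,0.092]'>rest.json; python3 -c "
from plan import *
r=down(-np.pi/2+.19)
p,r0,s=cur();print((r0.inv()*r).as_rotvec()/(np.pi/2))
plan([470,-215,230],r0,n=12)
"
```

```text
[-0.21743989 -0.00241158 -0.03248217]
pos [531.7 290.1 239.1] d [ -61.7 -505.1   -9.1] ang 0.0 F [ 0.  -0.3 -0.1] w 52.8 t 27.75 n 12
12 x [0.82, 0.21, -0.06, 0.0, 0.0, 0.0]
```

```bash
python3 -m pendant '[[0.82,0.2,-0.06,0,0,0,-0.2],[0.82,0.2,-0.06,0,0,0,-0.2],[0.82,0.2,-0.06,0,0,0,-0.2],[0.82,0.2,-0.06,0,0,0,-0.2],[0.82,0.2,-0.06,0,0,0,-0.2],[0.82,0.2,-0.06,0,0,0,-0.2],[0.82,0.2,-0.06,0,0,0,-0.2],[0.82,0.2,-0.06,0,0,0,-0.2],[0.82,0.2,-0.06,0,0,0,-0.2],[0.82,0.2,-0.06,0,0,0,-0.2],[0.82,0.2,-0.06,0,0,0,-0.2],[0.82,0.2,-0.06,0,0,0,-0.2]]'
python3 -m pendant '[[0,0,0,-0.055,0,-0.008,-0.2],[0,0,0,-0.055,0,-0.008,-0.2],[0,0,0,-0.055,0,-0.008,-0.2],[0,0,0,-0.055,0,-0.008,-0.2],[0,0,0,0,0,0,-0.2]]'
python3 -c "
from plan import *
plan([461,-222,100],down(-np.pi/2+.19))
"
```

```text
clock: 28.95
ee_pos: [480.1, -225.5, 233.1]
tcp_rot: [0.748, -0.64, 0.113, -0.135]
ft_force: [1.1, -0.4, -0.2]
width: 52.9
clock: 29.45
ee_pos: [473.4, -243.6, 234.8]
tcp_rot: [0.766, -0.643, 0.003, 0.005]
ft_force: [-0.6, -0.9, 0.4]
width: 52.8
pos [ 473.4 -243.6  234.8] d [ -12.4   21.6 -134.8] ang 1.1 F [-0.6 -0.9  0.4] w 52.8 t 29.45 n 4
4 x [-0.12, 0.04, 0.67, 0.0, -0.002, -0.002]
```

```bash
python3 -m pendant '[[-0.12,0.04,0.6,0,0,0,-0.2],[-0.12,0.04,0.6,0,0,0,-0.2],[-0.12,0.04,0.6,0,0,0,-0.2],[-0.12,0.04,0.6,0,0,0,-0.2],[0,0,0,0,0,0,-0.2]]'
python3 -c "
from plan import *
plan([461,-222,40],down(-np.pi/2+.19))
from ov2 import *
p,r,s=cur()
print(P('side',np.array([p]))+OFF['side'])
ov('side','c1',(270,170,380,290),5,cpl((461,-222,.19),(0,0,255)))
"
```

```text
clock: 29.95
ee_pos: [460.8, -224.2, 112.3]
tcp_rot: [0.765, -0.644, 0.009, 0.002]
ft_force: [0.8, -0.4, 0.1]
width: 52.9
pos [ 460.8 -224.2  112.3] d [  0.2   2.2 -72.3] ang 1.5 F [ 0.8 -0.4  0.1] w 52.9 t 29.95 n 2
2 x [-0.03, 0.0, 0.72, -0.003, -0.005, -0.006]
[[313.32927321 228.60736665]]
```

View pics/c1.png

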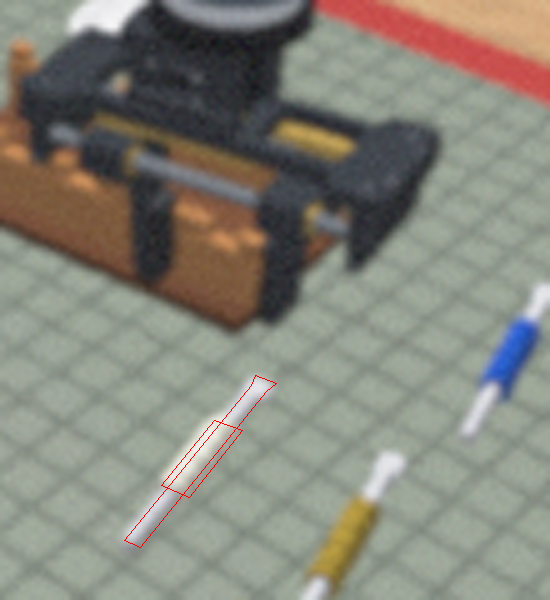

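Fingertips at (152,280) and (275,320) straddle the cream chisel's line, and their midpoint agrees with the prediction. I'll descend.

```bash
python3 -m pendant '[[-0.03,0,0.7,-0.003,-0.005,-0.006,-0.2],[0,0,0.7,0,0,0,-0.2],[0,0,0.4,0,0,0,-0.2],[0,0,0,0,0,0,-0.2]]'
python3 -c "
from plan import *
plan([461,-222,3.5],down(-np.pi/2+.19),n=2)
"
```

```text
clock: 30.4
ee_pos: [468.5, -230.1, 29.6]
tcp_rot: [0.767, -0.642, 0.014, -0.002]
ft_force: [-0.7, -0.5, 0.1]
width: 52.9
pos [ 468.5 -230.1   29.6] d [ -7.5   8.1 -26.1] ang 1.7 F [-0.7 -0.5  0.1] w 52.9 t 30.4 n 2
2 x [-0.1, 0.06, 0.26, -0.006, -0.006, -0.004]
```

```bash
python3 -m pendant '[[-0.1,0.06,0.12,-0.006,-0.006,-0.004,-0.2],[-0.1,0.06,0.12,-0.006,-0.006,-0.004,-0.2],[0,0,0,0,0,0,-0.2],[0,0,0,0,0,0,-0.2]]'
python3 -c "
from plan import *
plan([461,-222,3.5],down(-np.pi/2+.19),n=2)
"
```

```text
clock: 30.8
ee_pos: [463.7, -223.2, 22.0]
tcp_rot: [0.771, -0.637, 0.004, -0.002]
ft_force: [-0.1, 0.1, 0.1]
width: 52.8
pos [ 463.7 -223.2   22. ] d [ -2.7   1.2 -18.5] ang 0.4 F [-0.1  0.1  0.1] w 52.8 t 30.8 n 2
1 x [-0.02, 0.03, 0.18, -0.002, -0.001, 0.0]
1 x [-0.02, 0.03, 0.19, -0.002, -0.001, 0.0]
```

```bash
python3 -m pendant '[[-0.02,0.03,0.17,-0.002,-0.001,0,-0.2],[-0.02,0.03,0.17,-0.002,-0.001,0,-0.2],[0,0,0,0,0,0,-0.2],[0,0,0,0,0,0,-0.2]]'
python3 -c "
from plan import *
plan([461,-222,3.5],down(-np.pi/2+.19),n=1)
shot('side','c2',(270,170,380,290),5)
"
```

```text
clock: 31.2
ee_pos: [460.9, -221.7, 4.3]
tcp_rot: [0.771, -0.637, 0.001, -0.0]
ft_force: [-0.0, -0.2, 0.2]
width: 53.2
pos [ 460.9 -221.7    4.3] d [ 0.1 -0.3 -0.8] ang 0.1 F [-0.  -0.2  0.2] w 53.2 t 31.2 n 1
1 x [0.01, -0.0, 0.02, -0.001, -0.001, 0.0]
```

View pics/c2.png

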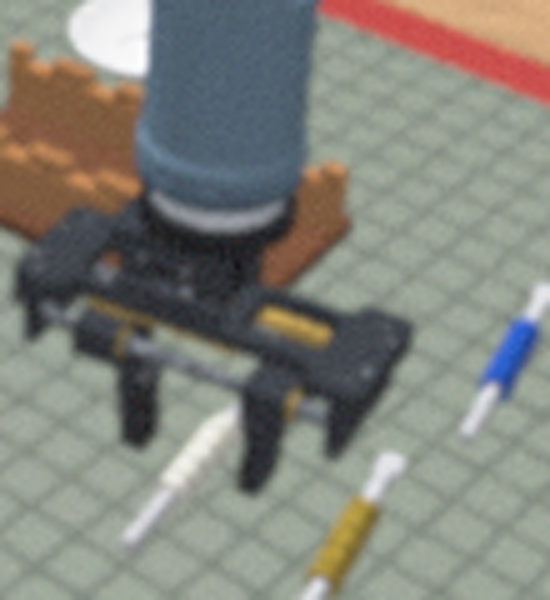

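```bash
python3 -m pendant '[[0,0,0.02,0,0,0,0.3],[0,0,0,0,0,0,1],[0,0,0,0,0,0,1],[0,0,0,0,0,0,1],[0,0,0,0,0,0,1],[0,0,0,0,0,0,1],[0,0,0,0,0,0,1]]' 35
python3 -m pendant '[[0,0,-0.2,0,0,0,1],[0,0,-0.6,0,0,0,1],[0,0,-0.6,0,0,0,1],[0,0,-0.6,0,0,0,1],[0,0,-0.5,0,0,0,1],[0,0,0,0,0,0,1]]' 35
cat > rst.py <<'E'
from plan import *
import json
def rt(yn,z,x=0,dz=0):
    v=json.load(open("rest.json"));c,s=np.cos(v[2]),np.sin(v[2])
    return np.array([v[0]+c*x-s*yn,v[1]+s*x+c*yn,z]),down(-np.pi/2+v[2])
E
python3 -c "
from rst import *
p,r=rt(96,130);print(p)
plan(p,r)
shot('side','c3',(250,130,380,270),5)
"
```

```text
clock: 31.95
ee_pos: [461.0, -222.0, 3.5]
tcp_rot: [0.771, -0.637, 0.001, -0.0]
ft_force: [-0.5, 0.2, 0.5]
width: 15.4
clock: 32.55
ee_pos: [459.3, -221.8, 135.0]
tcp_rot: [0.77, -0.638, -0.0, -0.0]
ft_force: [1.6, -0.1, -0.4]
width: 15.4
[607.48045374  50.39401448 130.        ]
pos [ 459.3 -221.8  135. ] d [148.2 272.2  -5. ] ang 5.5 F [ 1.6 -0.1 -0.4] w 15.4 t 32.55 n 8
1 x [-0.6, -0.49, 0.01, 0.0, 0.0, 0.008]
2 x [-0.61, -0.48, 0.01, 0.0, 0.0, 0.008]
1 x [-0.62, -0.47, 0.01, 0.0, 0.0, 0.008]
1 x [-0.62, -0.46, 0.01, 0.0, 0.0, 0.008]
2 x [-0.63, -0.45, 0.01, 0.0, 0.0, 0.008]
1 x [-0.64, -0.44, 0.01, 0.0, 0.0, 0.008]
```

View pics/c3.png

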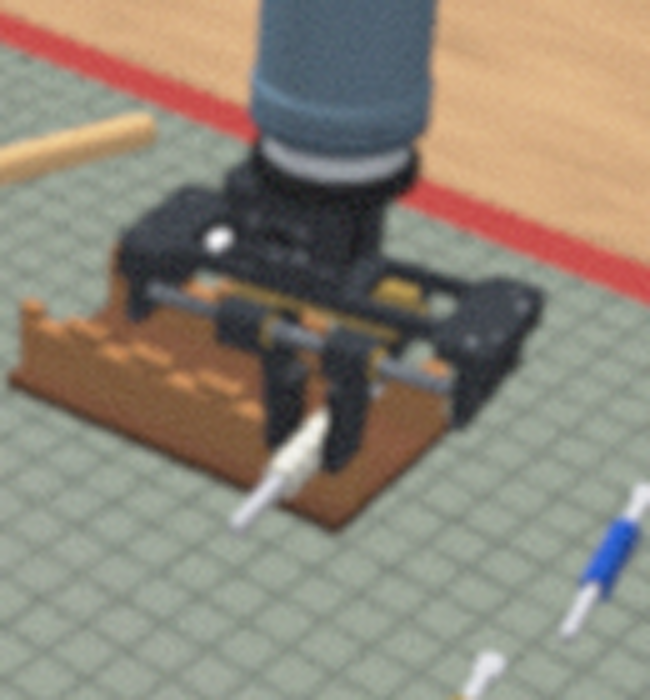

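```bash
python3 -m pendant '[[-0.6,-0.49,0,0,0,0.008,1],[-0.6,-0.48,0,0,0,0.008,1],[-0.61,-0.48,0,0,0,0.008,1],[-0.62,-0.47,0,0,0,0.008,1],[-0.62,-0.46,0,0,0,0.008,1],[-0.63,-0.45,0,0,0,0.008,1],[-0.63,-0.45,0,0,0,0.008,1],[-0.64,-0.44,0,0,0,0.008,1],[0,0,0,0,0,0,1],[0,0,0,0,0,0,1]]' 35
python3 -c "
from rst import *
p,r=rt(96,80)
plan(p,r,n=3)
"
```

```text
clock: 33.6
ee_pos: [606.4, 61.9, 122.0]
tcp_rot: [0.735, -0.678, -0.007, 0.005]
ft_force: [-0.3, -0.4, -0.5]
width: 15.5
pos [606.4  61.9 122. ] d [  1.1 -11.5 -42. ] ang 1.2 F [-0.3 -0.4 -0.5] w 15.5 t 33.6 n 3
1 x [0.08, -0.01, 0.28, 0.004, 0.001, -0.003]
2 x [0.08, -0.0, 0.28, 0.004, 0.001, -0.003]
```

```bash
python3 -m pendant '[[0.08,-0.01,0.25,0.004,0.001,-0.003,1],[0.08,0,0.25,0.004,0.001,-0.003,1],[0.08,0,0.25,0.004,0.001,-0.003,1],[0,0,0,0,0,0,1],[0,0,0,0,0,0,1]]' 35
python3 -c "
from rst import *
p,r=rt(96,68)
plan(p,r,n=2)
"
```

```text
clock: 34.1
ee_pos: [602.8, 42.8, 78.9]
tcp_rot: [0.737, -0.676, -0.0, 0.002]
ft_force: [0.7, 0.2, -1.6]
width: 15.3
pos [602.8  42.8  78.9] d [  4.7   7.6 -10.9] ang 0.4 F [ 0.7  0.2 -1.6] w 15.3 t 34.1 n 2
2 x [-0.07, -0.05, 0.11, 0.001, -0.001, -0.002]
```

```bash
python3 -m pendant '[[-0.07,-0.05,0.1,0.001,-0.001,-0.002,1],[-0.06,-0.04,0.1,0.001,-0.001,-0.002,1],[0,0,0,0,0,0,1],[0,0,0,0,0,0,1],[0,0,0,0,0,0,1]]' 35
python3 -c "
from rst import *
p,r=rt(96,66)
plan(p,r,n=1)
from ov2 import *
pl=rpl(json.load(open('rest.json')),(255,255,0))
ov('side','c4',(235,140,335,240),6,pl)
ov('top','c5',(225,130,325,200),6,pl)
"
```

```text
clock: 34.6
ee_pos: [607.4, 49.7, 68.9]
tcp_rot: [0.739, -0.674, 0.0, -0.001]
ft_force: [-0.2, 0.9, -0.4]
width: 15.1
pos [607.4  49.7  68.9] d [ 0.   0.7 -2.9] ang 0.1 F [-0.2  0.9 -0.4] w 15.1 t 34.6 n 1
1 x [-0.01, -0.0, 0.06, -0.001, 0.001, 0.0]
```

View pics/c4.png

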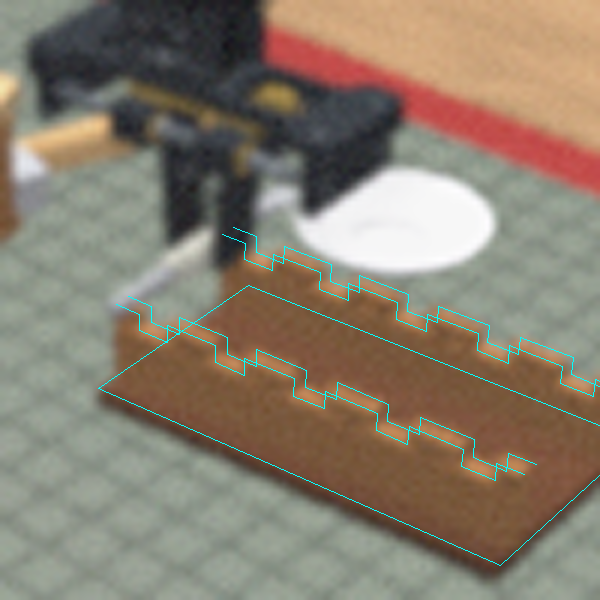

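View pics/c5.png

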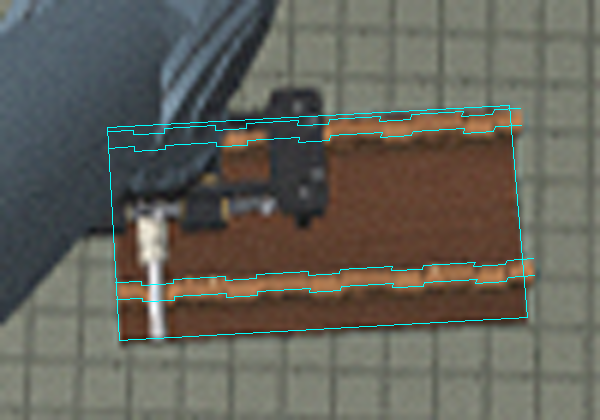

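```bash
python3 -c "
from rst import *
from look import *
v=json.load(open('rest.json'))
for x in(-45,-70):
  X=T(v,np.array([[x,96,73.5],[x,96,49.5]]))
  print(((P('top',X)-[225,130]+.5)*6).round(1).tolist(),((P('side',X)+OFF['side']-[235,140]+.5)*6).round(1).tolist())
im=ctrl.read_camera('top');w=im[165:190,240:262].astype(int)
m=(w.min(2)>120)&(w.max(2)-w.min(2)<30)
for i in range(25):
  xs=np.nonzero(m[i])[0]
  if len(xs):print(165+i,(240+xs.mean()-225+.5)*6,len(xs))
"
```

```text
[[157.9, 281.2], [158.0, 290.8]] [[159.5, 284.4], [159.4, 325.2]]
[[160.4, 324.2], [160.5, 333.3]] [[128.2, 305.0], [128.4, 346.1]]
165 159.0 1
166 153.0 3
167 150.0 4
168 156.0 4
169 150.0 4
170 150.0 4
171 129.85714285714283 7
172 142.5 4
173 153.0 3
174 156.0 2
175 120.0 6
176 138.99999999999994 3
177 126.0 4
178 137.00000000000006 3
179 141.0 3
180 125.40000000000003 5
181 156.0 2
182 156.0 2
183 141.0 3
184 126.59999999999997 5
185 123.99999999999994 6
186 129.0 3
187 114.0 2
188 154.71428571428567 14
189 175.5 4
```

```bash
python3 -m pendant '[[0.02,0,0.08,0,0,0,1],[0,0,0.08,0,0,0,1],[0,0,0.08,0,0,0,1],[0,0,0,0,0,0,1],[0,0,0,0,0,0,1]]' 35
python3 -c "
from rst import *
p,r=rt(96,46)
plan(p,r,n=2)
shot('side','c6',(235,140,335,240),6)
"
```

```text
clock: 35.25
ee_pos: [607.4, 48.4, 55.8]
tcp_rot: [0.739, -0.674, 0.0, -0.001]
ft_force: [0.6, 0.3, -1.0]
width: 15.3
pos [607.4  48.4  55.8] d [ 0.1  2.  -9.8] ang 0.1 F [ 0.6  0.3 -1. ] w 15.3 t 35.25 n 2
2 x [-0.02, -0.0, 0.1, -0.0, 0.0, -0.0]
```

View pics/c6.png

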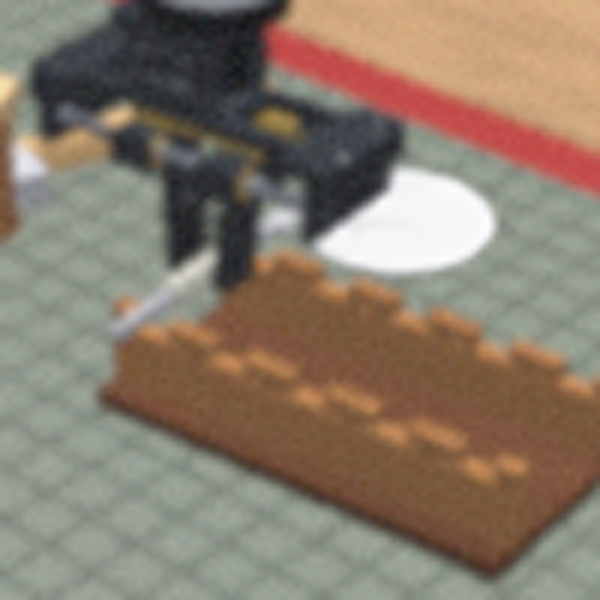

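```bash
python3 -m pendant '[[0,0,0.06,0,0,0,1],[0,0,0,0,0,0,1],[0,0,0.06,0,0,0,1],[0,0,0,0,0,0,1],[0,0,0.06,0,0,0,1],[0,0,0,0,0,0,1]]' 35
python3 -c "
from rst import *
p,r=rt(96,46)
plan(p,r,n=2)
shot('side','c7',(235,140,335,240),6)
"
```

```text
clock: 35.9
ee_pos: [607.5, 48.5, 46.2]
tcp_rot: [0.739, -0.674, 0.0, -0.001]
ft_force: [-0.5, -0.1, -0.8]
width: 15.3
pos [607.5  48.5  46.2] d [-0.   1.9 -0.2] ang 0.1 F [-0.5 -0.1 -0.8] w 15.3 t 35.9 n 2
2 x [-0.02, -0.0, 0.0, -0.0, 0.0, 0.0]
```

View pics/c7.png

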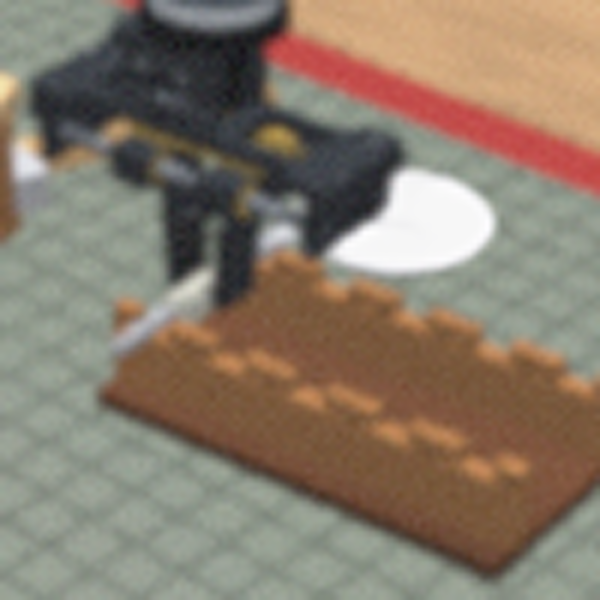

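```bash
python3 -m pendant '[[0,0,0.02,0,0,0,1],[0,0,0,0,0,0,0.5],[0,0,0,0,0,0,0],[0,0,0,0,0,0,-0.2],[0,0,0,0,0,0,-0.2],[0,0,-0.3,0,0,0,-0.2],[0,0,-0.6,0,0,0,-0.2],[0,0,-0.6,0,0,0,-0.2],[0,0,-0.5,0,0,0,-0.2],[0,0,0,0,0,0,-0.2]]' 35
python3 -c "
from rst import *
shot('side','c8',(235,140,335,240),6)
shot('top','c9',(225,130,325,200),6)
plan([457,-312.5,150],down(-np.pi/2+.24))
"
```

```text
clock: 36.95
ee_pos: [608.0, 47.2, 153.1]
tcp_rot: [0.738, -0.674, 0.001, -0.001]
ft_force: [-0.1, 0.4, 0.4]
width: 52.6
pos [606.3  47.8 149.9] d [-1.493e+02 -3.603e+02  1.000e-01] ang 8.6 F [-0.  -0.1  0.1] w 52.9 t 37.05 n 10
1 x [0.69, 0.36, -0.0, 0.0, 0.0, -0.01]
1 x [0.69, 0.37, -0.0, 0.0, 0.0, -0.01]
1 x [0.68, 0.38, -0.0, 0.0, 0.0, -0.01]
1 x [0.67, 0.39, -0.0, 0.0, 0.0, -0.01]
1 x [0.67, 0.4, -0.0, 0.0, 0.0, -0.01]
1 x [0.66, 0.41, -0.0, 0.0, 0.0, -0.01]
1 x [0.66, 0.42, -0.0, 0.0, 0.0, -0.01]
1 x [0.65, 0.43, -0.0, 0.0, 0.0, -0.01]
1 x [0.64, 0.44, -0.0, 0.0, 0.0, -0.01]
1 x [0.64, 0.45, -0.0, 0.0, 0.0, -0.01]
```

View pics/c8.png

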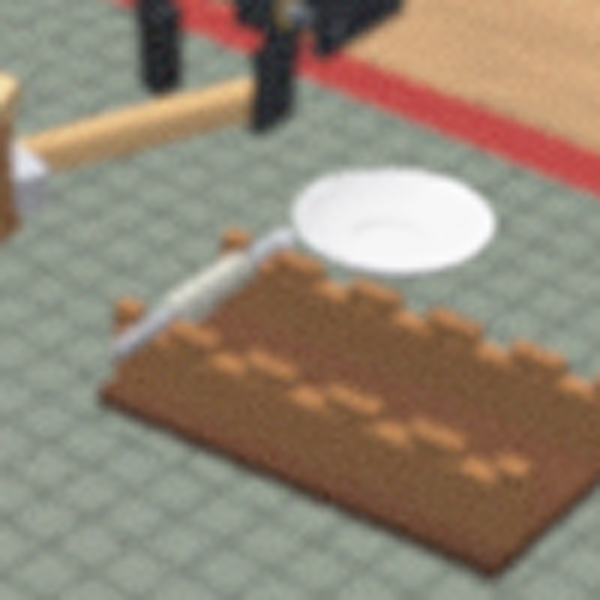

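View pics/c9.png

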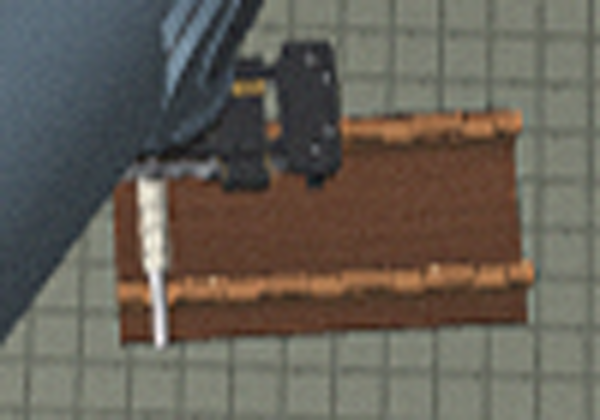

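Cream chisel sits in both leftmost notches, from (120,350) to (285,237) in the side crop. On to the ochre chisel.

```bash
python3 -m pendant '[[0.69,0.36,0,0,0,-0.01,-0.2],[0.69,0.37,0,0,0,-0.01,-0.2],[0.68,0.38,0,0,0,-0.01,-0.2],[0.67,0.39,0,0,0,-0.01,-0.2],[0.67,0.4,0,0,0,-0.01,-0.2],[0.66,0.41,0,0,0,-0.01,-0.2],[0.66,0.42,0,0,0,-0.01,-0.2],[0.65,0.43,0,0,0,-0.01,-0.2],[0.64,0.44,0,0,0,-0.01,-0.2],[0.64,0.45,0,0,0,-0.01,-0.2],[0,0,0,0,0,0,-0.2],[0,0,0,0,0,0,-0.2]]'
python3 -c "
from plan import *
plan([457,-312.5,60],down(-np.pi/2+.24))
"
```

```text
clock: 38.25
ee_pos: [449.4, -321.1, 138.5]
tcp_rot: [0.793, -0.609, -0.01, 0.004]
ft_force: [0.4, -0.1, -0.7]
width: 53.4
pos [ 449.4 -321.1  138.5] d [  7.6   8.6 -78.5] ang 1.7 F [ 0.4 -0.1 -0.7] w 53.4 t 38.25 n 2
1 x [-0.06, -0.11, 0.78, 0.006, 0.003, 0.007]
1 x [-0.06, -0.1, 0.78, 0.006, 0.003, 0.007]
```

```bash
python3 -m pendant '[[-0.04,-0.06,0.4,0.004,0.002,0.005,-0.2],[-0.04,-0.06,0.4,0.004,0.002,0.005,-0.2],[-0.04,-0.06,0.4,0.004,0.002,0.005,-0.2],[-0.02,-0.04,0.3,0,0,0,-0.2],[0,0,0,0,0,0,-0.2],[0,0,0,0,0,0,-0.2]]'
python3 -c "
from plan import *
plan([457,-312.5,30],down(-np.pi/2+.24),n=2)
from ov2 import *
ov('side','d1',(290,190,400,300),5,cpl((457,-312.5,.24),(0,0,255)))
"
```

```text
clock: 38.85
ee_pos: [459.3, -304.5, 58.2]
tcp_rot: [0.788, -0.616, -0.003, -0.001]
ft_force: [0.3, -0.5, 1.1]
width: 53.1
pos [ 459.3 -304.5   58.2] d [ -2.3  -8.  -28.2] ang 0.4 F [ 0.3 -0.5  1.1] w 53.1 t 38.85 n 2
2 x [0.07, 0.04, 0.28, 0.0, 0.002, 0.001]
```

View pics/d1.png

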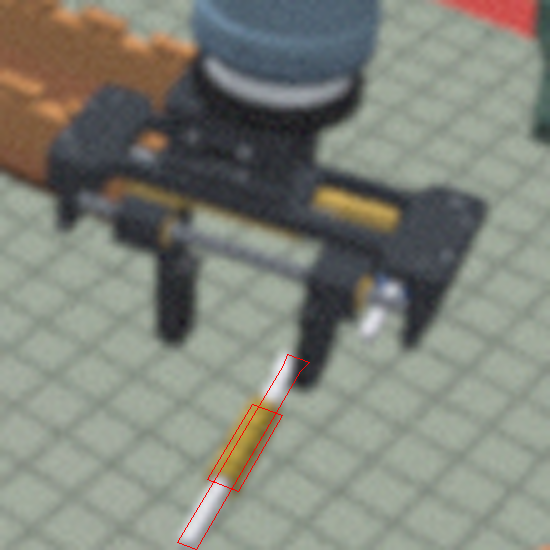

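```bash
python3 -m pendant '[[0.07,0.03,0.2,0,0,0,-0.2],[0.07,0.03,0.2,0,0,0,-0.2],[0,0,0,0,0,0,-0.2],[0,0,0,0,0,0,-0.2],[0,0,0,0,0,0,-0.2]]'
python3 -c "
from plan import *
plan([457,-312.5,3.5],down(-np.pi/2+.24),n=3)
"
```

```text
clock: 39.4
ee_pos: [458.8, -313.9, 38.3]
tcp_rot: [0.787, -0.616, -0.001, -0.001]
ft_force: [-0.5, -0.1, 0.5]
width: 52.7
pos [ 458.8 -313.9   38.3] d [ -1.8   1.4 -34.8] ang 0.3 F [-0.5 -0.1  0.5] w 52.7 t 39.4 n 3
3 x [-0.01, 0.01, 0.23, -0.0, 0.001, 0.001]
```

```bash
python3 -m pendant '[[-0.01,0.01,0.22,0,0,0,-0.2],[-0.01,0.01,0.22,0,0,0,-0.2],[-0.01,0.01,0.18,0,0,0,-0.2],[0,0,0,0,0,0,-0.2],[0,0,0,0,0,0,-0.2]]'
python3 -c "
from plan import *
plan([457,-312.5,3.5],down(-np.pi/2+.24),n=1)
shot('side','d2',(290,190,400,300),5)
"
```

```text
clock: 39.9
ee_pos: [456.8, -312.3, 4.3]
tcp_rot: [0.787, -0.616, -0.002, -0.002]
ft_force: [-0.6, 0.5, 0.4]
width: 52.7
pos [ 456.8 -312.3    4.3] d [ 0.2 -0.2 -0.8] ang 0.3 F [-0.6  0.5  0.4] w 52.7 t 39.9 n 1
1 x [0.01, -0.0, 0.02, -0.0, 0.003, 0.002]
```

View pics/d2.png

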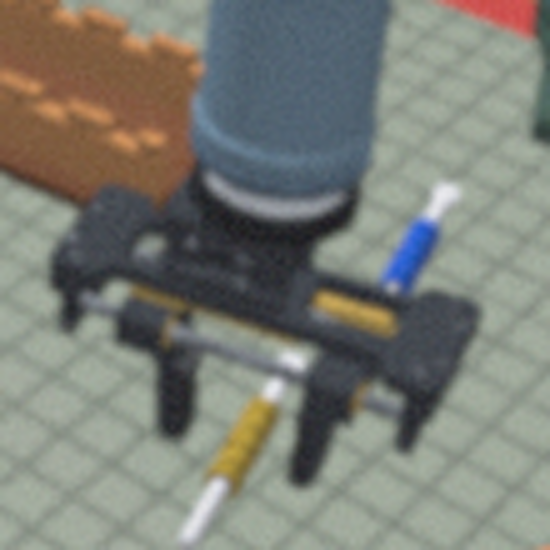

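Fingers straddle the ochre sleeve at (245,440), so I'll grip and lift.

```bash
python3 -m pendant '[[0,0,0.02,0,0,0,0.3],[0,0,0,0,0,0,1],[0,0,0,0,0,0,1],[0,0,0,0,0,0,1],[0,0,0,0,0,0,1],[0,0,0,0,0,0,1],[0,0,0,0,0,0,1]]' 35
python3 -m pendant '[[0,0,-0.2,0,0,0,1],[0,0,-0.6,0,0,0,1],[0,0,-0.6,0,0,0,1],[0,0,-0.6,0,0,0,1],[0,0,-0.5,0,0,0,1],[0,0,0,0,0,0,1],[0,0,0,0,0,0,1]]' 35
python3 -c "
from rst import *
p,r=rt(0,130)
plan(p,r,n=8)
"
```

```text
clock: 40.65
ee_pos: [457.4, -312.6, 4.2]
tcp_rot: [0.788, -0.616, -0.001, -0.002]
ft_force: [-0.2, 0.1, -0.7]
width: 15.2
clock: 41.35
ee_pos: [456.1, -312.6, 136.0]
tcp_rot: [0.787, -0.617, -0.002, -0.002]
ft_force: [-0.4, -0.3, -1.7]
width: 15.4
pos [ 456.1 -312.6  136. ] d [160.2 267.4  -6. ] ang 8.5 F [-0.4 -0.3 -1.7] w 15.4 t 41.35 n 8
1 x [-0.55, -0.55, 0.02, -0.0, 0.0, 0.012]
1 x [-0.56, -0.54, 0.02, -0.0, 0.0, 0.012]
1 x [-0.57, -0.53, 0.02, -0.0, 0.0, 0.012]
1 x [-0.58, -0.52, 0.02, -0.0, 0.0, 0.012]
1 x [-0.59, -0.51, 0.02, -0.0, 0.0, 0.012]
1 x [-0.6, -0.49, 0.02, -0.0, 0.0, 0.012]
1 x [-0.61, -0.48, 0.02, -0.0, 0.0, 0.012]
1 x [-0.62, -0.47, 0.02, -0.0, 0.0, 0.012]
```

```bash
python3 -m pendant '[[-0.55,-0.55,0,0,0,0.012,1],[-0.56,-0.54,0,0,0,0.012,1],[-0.57,-0.53,0,0,0,0.012,1],[-0.58,-0.52,0,0,0,0.012,1],[-0.59,-0.51,0,0,0,0.012,1],[-0.6,-0.49,0,0,0,0.012,1],[-0.61,-0.48,0,0,0,0.012,1],[-0.6,-0.45,0,0,0,0.012,1],[0,0,0,0,0,0,1],[0,0,0,0,0,0,1],[0,0,0,0,0,0,1]]' 35
python3 -c "
from rst import *
p,r=rt(0,85)
plan(p,r,n=3)
"
```

```text
clock: 42.45
ee_pos: [615.7, -37.0, 124.4]
tcp_rot: [0.735, -0.678, -0.009, 0.004]
ft_force: [-1.1, -0.5, -0.9]
width: 15.2
pos [615.7 -37.  124.4] d [  0.6  -8.2 -39.4] ang 1.3 F [-1.1 -0.5 -0.9] w 15.2 t 42.45 n 3
3 x [0.06, -0.0, 0.26, 0.004, 0.002, -0.003]
```

```bash
python3 -m pendant '[[0.04,0,0.25,0.004,0.002,-0.003,1],[0.04,0,0.25,0.004,0.002,-0.003,1],[0.04,0,0.25,0.004,0.002,-0.003,1],[0,0,0,0,0,0,1],[0,0,0,0,0,0,1],[0,0,0,0,0,0,1]]' 35
python3 -c "
from rst import *
p,r=rt(0,66)
plan(p,r,n=3)
"
```

```text
clock: 43.05
ee_pos: [611.5, -50.5, 83.0]
tcp_rot: [0.736, -0.677, 0.001, 0.001]
ft_force: [0.6, -0.7, -1.2]
width: 15.0
pos [611.5 -50.5  83. ] d [  4.8   5.3 -17. ] ang 0.5 F [ 0.6 -0.7 -1.2] w 15.0 t 43.05 n 3
3 x [-0.03, -0.04, 0.11, 0.0, -0.001, -0.002]
```

```bash
python3 -m pendant '[[-0.03,-0.04,0.11,0,-0.001,-0.002,1],[-0.03,-0.04,0.11,0,-0.001,-0.002,1],[-0.02,-0.02,0.1,0,0,-0.002,1],[0,0,0,0,0,0,1],[0,0,0,0,0,0,1],[0,0,0,0,0,0,1]]' 35
python3 -c "
from rst import *
p,r=rt(0,66)
plan(p,r,n=1)
from look import *
v=json.load(open('rest.json'))
for x in(-45,-75):
  X=T(v,np.array([[x,0,71],[x,0,49.5]]))
  print(((P('top',X)-[225,130]+.5)*6).round(1).tolist(),((P('side',X)+OFF['side']-[255,150]+.5)*6).round(1).tolist())
shot('side','d4',(255,150,355,250),6)
shot('top','d5',(225,130,325,200),6)
"
```

```text
clock: 43.65
ee_pos: [617.5, -45.6, 66.5]
tcp_rot: [0.74, -0.673, 0.001, -0.0]
ft_force: [0.8, 0.2, -0.2]
width: 15.0
pos [617.5 -45.6  66.5] d [-1.2  0.4 -0.5] ang 0.2 F [ 0.8  0.2 -0.2] w 15.0 t 43.65 n 1
1 x [-0.01, 0.02, 0.01, -0.001, -0.0, 0.002]
[[326.6, 272.7], [324.6, 281.4]] [[196.9, 292.9], [195.4, 330.3]]
[[330.3, 324.2], [328.2, 332.3]] [[160.3, 319.8], [159.1, 357.6]]
```

View pics/d4.png

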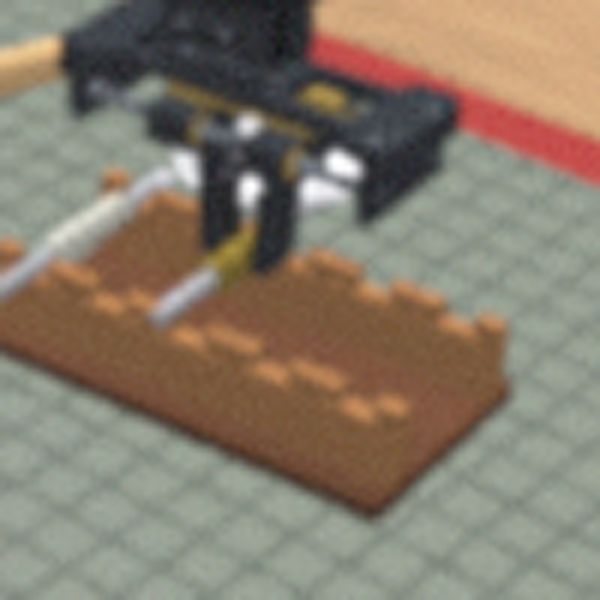

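View pics/d5.png

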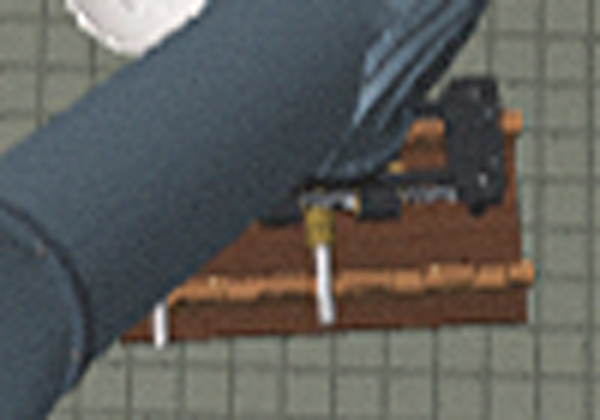

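Bar is at column 323 against 326.6 predicted, about 2 mm too far left, so I'll shift right and lower.

```bash
python3 -m pendant '[[0.03,0,0.07,0,0,0,1],[0,0,0.07,0,0,0,1],[0,0,0.07,0,0,0,1],[0,0,0,0,0,0,1],[0,0,0.06,0,0,0,1],[0,0,0,0,0,0,1],[0,0,0.06,0,0,0,1],[0,0,0,0,0,0,1]]' 35
python3 -c "
from rst import *
p,r=rt(0,46)
plan(p,r,n=1)
shot('side','d6',(255,150,355,250),6)
"
```

```text
clock: 44.55
ee_pos: [617.7, -47.5, 48.8]
tcp_rot: [0.74, -0.673, 0.001, -0.001]
ft_force: [-0.1, -0.1, -0.9]
width: 15.7
pos [617.7 -47.5  48.8] d [-1.4  2.3 -2.8] ang 0.2 F [-0.1 -0.1 -0.9] w 15.7 t 44.55 n 1
1 x [-0.05, 0.02, 0.06, -0.001, -0.0, 0.001]
```

View pics/d6.png

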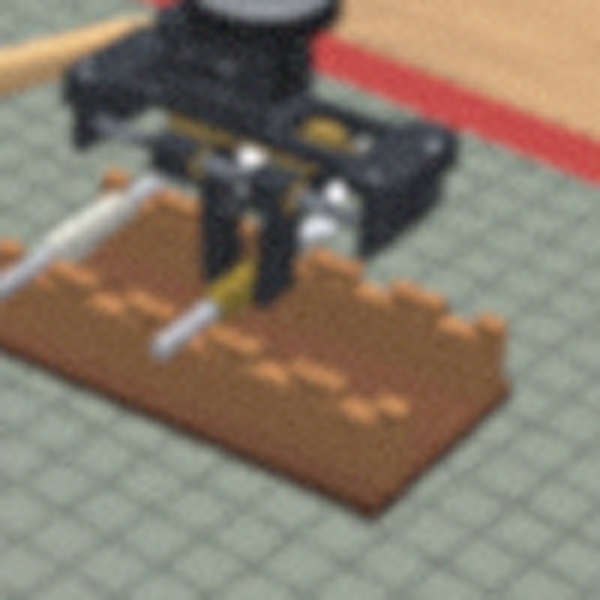

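In the notch. I'll lower a little more and release.

```bash
python3 -m pendant '[[0,0,0.06,0,0,0,1],[0,0,0,0,0,0,1],[0,0,0,0,0,0,0.5],[0,0,0,0,0,0,0],[0,0,0,0,0,0,-0.2],[0,0,0,0,0,0,-0.2],[0,0,-0.3,0,0,0,-0.2],[0,0,-0.6,0,0,0,-0.2],[0,0,-0.6,0,0,0,-0.2],[0,0,-0.5,0,0,0,-0.2],[0,0,0,0,0,0,-0.2]]' 35
python3 -c "
from rst import *
shot('side','d8',(255,150,355,250),6)
plan([639.5,-296,130],down(-np.pi/2+.24))
"
```

```text
clock: 45.7
ee_pos: [618.1, -48.7, 153.7]
tcp_rot: [0.739, -0.674, 0.002, -0.001]
ft_force: [0.9, 0.2, 0.6]
width: 52.8
pos [617.3 -48.3 152.1] d [  22.2 -247.7  -22.1] ang 8.4 F [ 0.5 -0.6  0.2] w 52.5 t 45.75 n 7
1 x [0.71, 0.0, 0.06, -0.0, -0.0, -0.013]
1 x [0.71, 0.02, 0.06, -0.0, -0.0, -0.013]
1 x [0.71, 0.03, 0.06, -0.0, -0.0, -0.013]
1 x [0.71, 0.05, 0.06, -0.0, -0.0, -0.013]
1 x [0.71, 0.06, 0.06, -0.0, -0.0, -0.013]
1 x [0.71, 0.08, 0.06, -0.0, -0.0, -0.013]
1 x [0.7, 0.09, 0.06, -0.0, -0.0, -0.013]
```

View pics/d8.png

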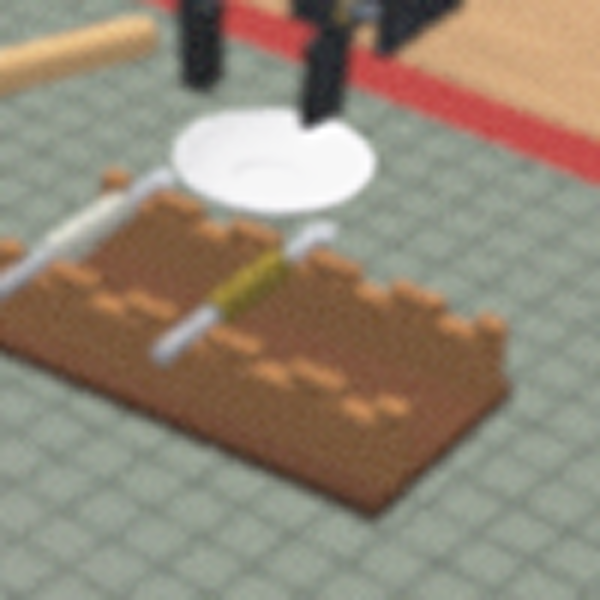

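Ochre sits in the middle notches at (245,290). Now the blue chisel.

```bash
python3 -m pendant '[[0.71,0,0,0,0,-0.013,-0.2],[0.71,0.02,0,0,0,-0.013,-0.2],[0.71,0.03,0.04,0,0,-0.013,-0.2],[0.71,0.05,0.06,0,0,-0.013,-0.2],[0.71,0.06,0.06,0,0,-0.013,-0.2],[0.71,0.08,0.06,0,0,-0.013,-0.2],[0.6,0.09,0.06,0,0,-0.013,-0.2],[0,0,0,0,0,0,-0.2],[0,0,0,0,0,0,-0.2],[0,0,0,0,0,0,-0.2]]'
python3 -c "
from plan import *
plan([639.5,-296,60],down(-np.pi/2+.24),n=3)
from look import *
for _ in range(2):
  m=masks_of('chisel','side',(638,-297),35,N=1)
  if m: print(polyfit(CH,m,(638,-297,.24)))
"
```

```text
clock: 46.75
ee_pos: [635.7, -293.8, 128.8]
tcp_rot: [0.789, -0.615, -0.006, 0.0]
ft_force: [0.9, -0.4, -0.7]
width: 52.5
pos [ 635.7 -293.8  128.8] d [  3.8  -2.2 -68.8] ang 0.8 F [ 0.9 -0.4 -0.7] w 52.5 t 46.75 n 3
3 x [0.02, -0.02, 0.46, 0.002, 0.002, 0.001]
(array([ 6.38946856e+02, -2.94731515e+02,  2.55965046e-01]), np.float64(0.3425707547169811))
(array([ 6.39700058e+02, -2.94815453e+02,  2.51737150e-01]), np.float64(0.4681078767123288))
```

```bash
python3 -m pendant '[[0.02,-0.02,0.42,0.002,0.002,0.001,-0.2],[0.02,-0.02,0.42,0.002,0.002,0.001,-0.2],[0,-0.02,0.42,0.002,0.002,0.001,-0.2],[0,0,0,0,0,0,-0.2],[0,0,0,0,0,0,-0.2],[0,0,0,0,0,0,-0.2]]'
python3 -c "
from plan import *
plan([639.5,-295.5,3.5],down(-np.pi/2+.245),n=4)
from ov2 import *
ov('side','e1',(310,160,420,270),5,cpl((639.5,-295.5,.245),(0,0,255)))
"
```

```text
clock: 47.55
ee_pos: [643.4, -289.4, 67.7]
tcp_rot: [0.79, -0.614, 0.003, -0.002]
ft_force: [0.6, 0.1, 0.1]
width: 52.6
pos [ 643.4 -289.4   67.7] d [ -3.9  -6.1 -64.2] ang 0.5 F [0.6 0.1 0.1] w 52.6 t 47.55 n 4
4 x [0.02, 0.03, 0.32, -0.001, -0.0, 0.001]
```

View pics/e1.png

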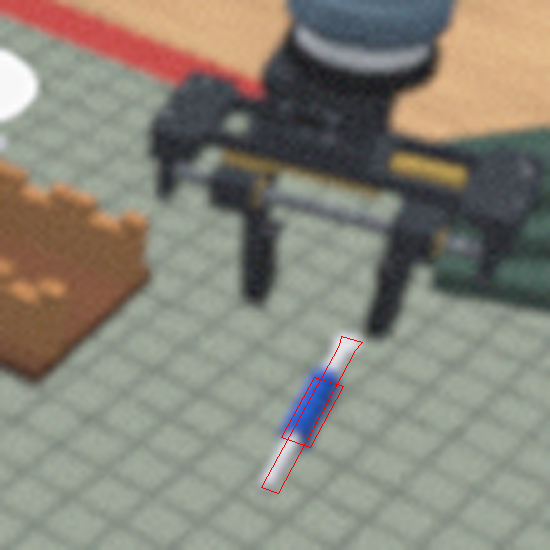

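```bash
python3 -m pendant '[[0.02,0.03,0.3,-0.001,0,0.001,-0.2],[0.02,0.03,0.3,-0.001,0,0.001,-0.2],[0.02,0.02,0.2,0,0,0,-0.2],[0,0,0,0,0,0,-0.2],[0,0,0,0,0,0,-0.2],[0,0,0,0,0,0,-0.2]]'
python3 -c "
from plan import *
plan([640,-295,3.5],down(-np.pi/2+.245),n=2)
"
```

```text
clock: 48.2
ee_pos: [640.8, -294.7, 25.6]
tcp_rot: [0.788, -0.615, 0.003, -0.001]
ft_force: [-1.4, -0.1, 0.7]
width: 52.8
pos [ 640.8 -294.7   25.6] d [ -0.8  -0.3 -22.1] ang 0.4 F [-1.4 -0.1  0.7] w 52.8 t 48.2 n 2
2 x [0.0, 0.01, 0.22, -0.002, -0.001, 0.0]
```

```bash
python3 -m pendant '[[0,0.01,0.2,-0.002,-0.001,0,-0.2],[0,0.01,0.2,-0.002,-0.001,0,-0.2],[0,0,0,0,0,0,-0.2],[0,0,0,0,0,0,-0.2]]'
python3 -c "
from plan import *
plan([640,-295,3.5],down(-np.pi/2+.245),n=1)
shot('side','e2',(310,160,420,270),5)
"
```

```text
clock: 48.6
ee_pos: [640.3, -295.1, 4.4]
tcp_rot: [0.789, -0.615, -0.0, 0.0]
ft_force: [0.1, 0.9, -0.0]
width: 52.6
pos [ 640.3 -295.1    4.4] d [-0.3  0.1 -0.9] ang 0.1 F [ 0.1  0.9 -0. ] w 52.6 t 48.6 n 1
1 x [-0.0, 0.01, 0.02, 0.0, -0.0, 0.001]
```

View pics/e2.png

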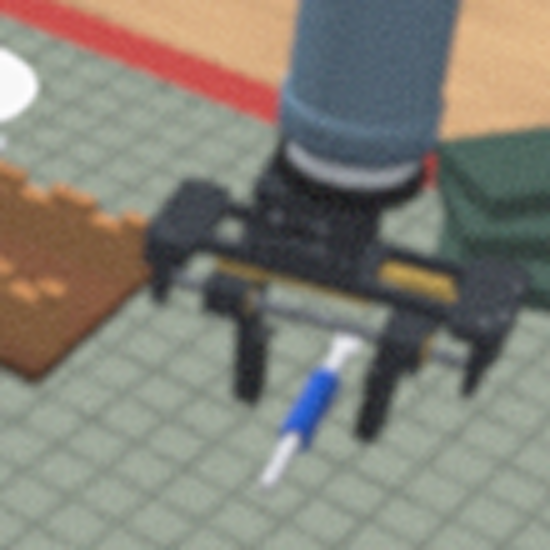

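Straddling blue's sleeve at (310,405). I'll grip and lift.

```bash
python3 -m pendant '[[0,0,0.01,0,0,0,0.3],[0,0,0,0,0,0,1],[0,0,0,0,0,0,1],[0,0,0,0,0,0,1],[0,0,0,0,0,0,1],[0,0,0,0,0,0,1],[0,0,0,0,0,0,1]]' 35
python3 -m pendant '[[0,0,-0.2,0,0,0,1],[0,0,-0.6,0,0,0,1],[0,0,-0.6,0,0,0,1],[0,0,-0.5,0,0,0,1],[0,0,0,0,0,0,1],[0,0,0,0,0,0,1]]' 35
python3 -c "
from rst import *
p,r=rt(-96,95)
plan(p,r,n=6)
"
```

```text
clock: 49.35
ee_pos: [640.8, -295.2, 4.7]
tcp_rot: [0.789, -0.615, 0.001, 0.0]
ft_force: [0.1, 0.1, 0.4]
width: 15.3
clock: 49.95
ee_pos: [639.8, -294.8, 104.3]
tcp_rot: [0.788, -0.615, -0.0, 0.0]
ft_force: [-0.5, 0.5, -1.3]
width: 14.9
pos [ 639.8 -294.8  104.3] d [-14.7 154.   -9.3] ang 8.8 F [-0.5  0.5 -1.3] w 14.9 t 49.95 n 6
1 x [-0.51, -0.08, 0.03, 0.0, 0.0, 0.016]
1 x [-0.51, -0.06, 0.03, 0.0, 0.0, 0.016]
1 x [-0.51, -0.05, 0.03, 0.0, 0.0, 0.016]
1 x [-0.51, -0.04, 0.03, 0.0, 0.0, 0.016]
1 x [-0.52, -0.02, 0.03, 0.0, 0.0, 0.016]
1 x [-0.52, -0.01, 0.03, 0.0, 0.0, 0.016]
```

```bash
python3 -m pendant '[[-0.5,-0.08,0,0,0,0.016,1],[-0.5,-0.06,0,0,0,0.016,1],[-0.5,-0.05,0,0,0,0.016,1],[-0.5,-0.04,0,0,0,0.016,1],[-0.5,-0.02,0,0,0,0.016,1],[-0.46,-0.01,0,0,0,0.016,1],[0,0,0,0,0,0,1],[0,0,0,0,0,0,1],[0,0,0,0,0,0,1]]' 35
python3 -c "
from rst import *
p,r=rt(-96,80)
plan(p,r,n=2)
"
```

```text
clock: 50.85
ee_pos: [619.4, -140.9, 94.3]
tcp_rot: [0.737, -0.676, -0.006, 0.004]
ft_force: [-0.1, 0.1, -1.4]
width: 15.3
pos [ 619.4 -140.9   94.3] d [  5.7   0.1 -14.3] ang 0.9 F [-0.1  0.1 -1.4] w 15.3 t 50.85 n 2
2 x [0.0, -0.06, 0.14, 0.005, 0.001, -0.002]
```

```bash
python3 -m pendant '[[0.01,-0.05,0.13,0.004,0.001,-0.002,1],[0,-0.05,0.13,0.004,0.001,-0.002,1],[0,0,0.12,0,0,0,1],[0,0,0,0,0,0,1],[0,0,0,0,0,0,1],[0,0,0,0,0,0,1]]' 35
python3 -c "
from rst import *
p,r=rt(-96,68)
plan(p,r,n=1)
"
```

```text
clock: 51.45
ee_pos: [623.7, -145.6, 72.9]
tcp_rot: [0.738, -0.675, 0.0, 0.001]
ft_force: [0.1, 0.4, -1.0]
width: 15.6
pos [ 623.7 -145.6   72.9] d [ 1.5  4.8 -4.9] ang 0.3 F [ 0.1  0.4 -1. ] w 15.6 t 51.45 n 1
1 x [-0.09, -0.04, 0.1, 0.001, -0.001, -0.002]
```

```bash
python3 -m pendant '[[-0.07,-0.03,0.1,0.001,-0.001,-0.002,1],[0,0,0,0,0,0,1],[0,0,0,0,0,0,1],[0,0,0,0,0,0,1]]' 35
python3 -c "
from rst import *
p,r=rt(-96,66)
plan(p,r,n=1)
from look import *
v=json.load(open('rest.json'))
for x in(-45,-75):
  X=T(v,np.array([[x,-96,71],[x,-96,49.5]]))
  print(((P('top',X)-[225,130]+.5)*6).round(1).tolist(),((P('side',X)+OFF['side']-[265,150]+.5)*6).round(1).tolist())
shot('side','e4',(265,150,365,250),6)
shot('top','e5',(225,130,325,200),6)
"
```

```text
clock: 51.85
ee_pos: [625.3, -141.5, 67.8]
tcp_rot: [0.739, -0.674, 0.0, -0.0]
ft_force: [0.1, 0.1, -0.7]
width: 14.8
pos [ 625.3 -141.5   67.8] d [-0.2  0.7 -1.8] ang 0.1 F [ 0.1  0.1 -0.7] w 14.8 t 51.85 n 1
1 x [-0.01, 0.0, 0.04, -0.001, -0.0, 0.0]
[[495.2, 263.2], [491.1, 272.0]] [[308.0, 362.7], [304.8, 401.1]]
[[499.4, 314.6], [495.3, 322.8]] [[272.8, 392.0], [269.9, 430.7]]
```

View pics/e4.png

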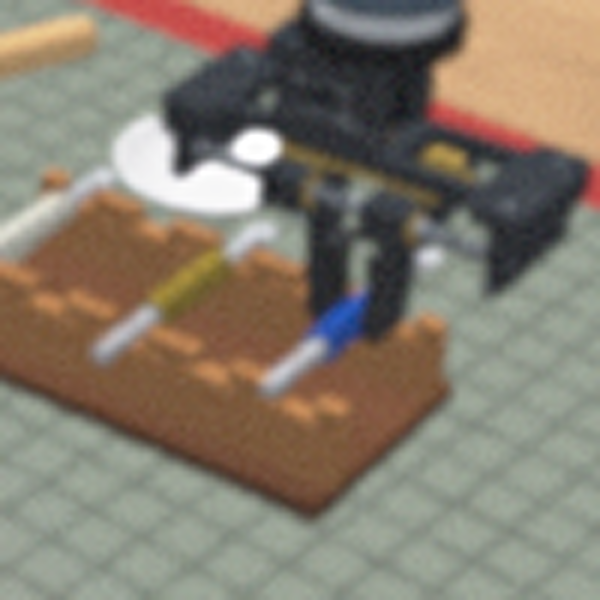

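View pics/e5.png

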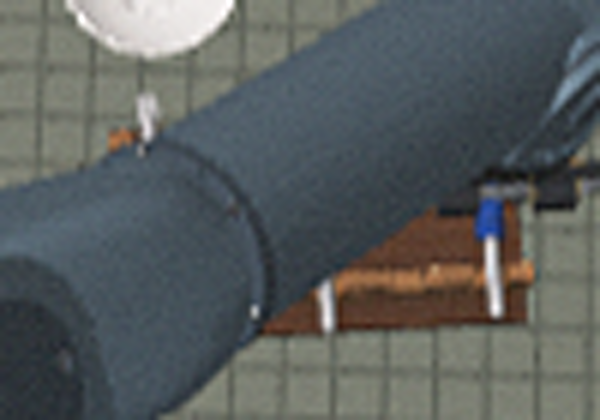

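```bash
python3 -m pendant '[[0.03,0,0.07,0,0,0,1],[0,0,0.07,0,0,0,1],[0,0,0.07,0,0,0,1],[0,0,0,0,0,0,1],[0,0,0.07,0,0,0,1],[0,0,0,0,0,0,1],[0,0,0.07,0,0,0,1],[0,0,0,0,0,0,1]]' 35
python3 -c "
from rst import *
p,r=rt(-96,46)
plan(p,r,n=1)
shot('side','e6',(265,150,365,250),6)
"
```

```text
clock: 52.75
ee_pos: [625.4, -143.4, 48.8]
tcp_rot: [0.739, -0.674, 0.0, -0.0]
ft_force: [-0.6, -0.1, -1.6]
width: 15.0
pos [ 625.4 -143.4   48.8] d [-0.3  2.6 -2.8] ang 0.1 F [-0.6 -0.1 -1.6] w 15.0 t 52.75 n 1
1 x [-0.05, 0.0, 0.06, -0.0, -0.0, 0.0]
```

View pics/e6.png

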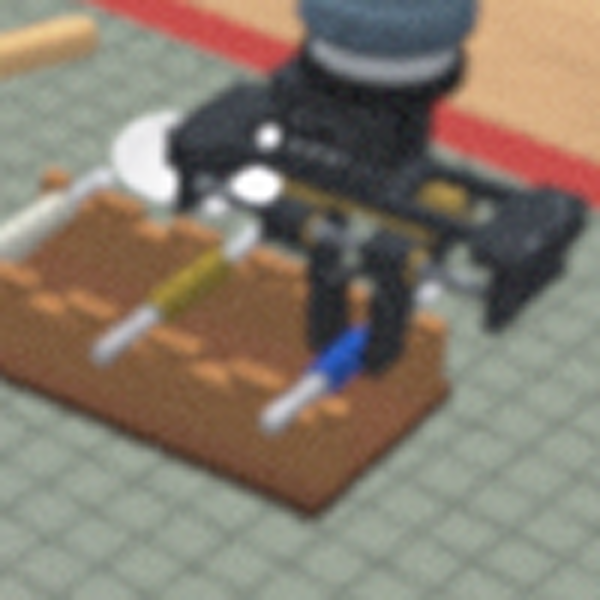

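In. I'll lower 3 mm, release, and retreat up and away.

```bash
python3 -m pendant '[[0,0,0.06,0,0,0,1],[0,0,0,0,0,0,1],[0,0,0,0,0,0,0.5],[0,0,0,0,0,0,0],[0,0,0,0,0,0,-0.2],[0,0,0,0,0,0,-0.2],[0,0,-0.3,0,0,0,-0.2],[0,0,-0.6,0,0,0,-0.2],[0,0,-0.6,0,0,0,-0.2],[0,0,-0.6,0,0,0,-0.2],[0,0,-0.6,0,0,0,-0.2],[0,0,-0.6,0,0,0,-0.2]]' 35
python3 -m pendant '[[0.6,0.4,-0.2,0,0,0,-0.2],[0.6,0.4,-0.2,0,0,0,-0.2],[0.6,0.4,0,0,0,0,-0.2],[0.6,0.4,0,0,0,0,-0.2],[0.6,0.4,0,0,0,0,-0.2],[0.6,0.4,0,0,0,0,-0.2],[0.6,0.4,0,0,0,0,-0.2],[0,0,0,0,0,0,-0.2],[0,0,0,0,0,0,-0.2]]'
python3 -c "
from ov2 import *
pl=rpl(json.load(open('rest.json')),(255,255,0))
shot('side','f1',(130,110,370,250),3)
shot('top','f2',(130,90,330,240),4)
shot('top','f4');shot('side','f3',(255,150,355,250),6)
m=cv2.imread('pics/f4.png');cv2.imwrite('pics/f4.png',cv2.resize(m,(768,576)))
"
```

```text
clock: 54.0
ee_pos: [623.3, -143.6, 218.4]
tcp_rot: [0.738, -0.675, -0.001, 0.001]
ft_force: [0.7, 0.2, 0.5]
width: 52.7
clock: 54.9
ee_pos: [500.5, -375.9, 255.5]
tcp_rot: [0.738, -0.675, 0.007, -0.003]
ft_force: [-0.1, -0.6, 0.2]
width: 53.1
```

View pics/f1.png

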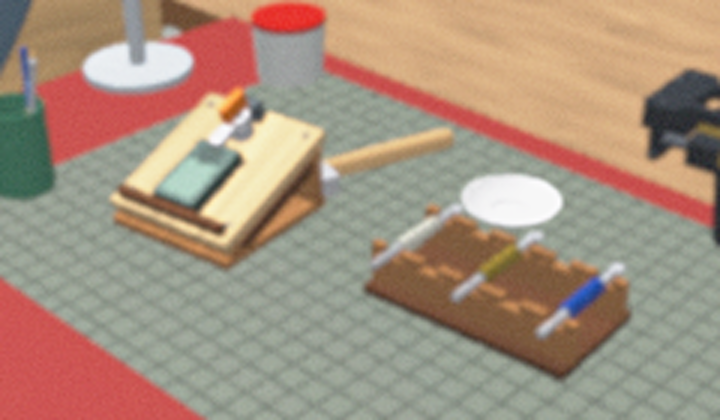

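View pics/f2.png

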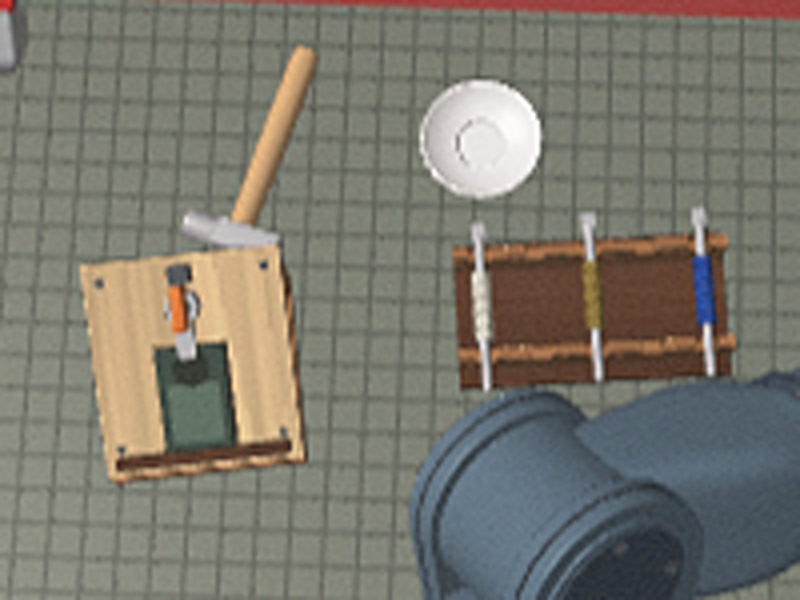

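View pics/f3.png

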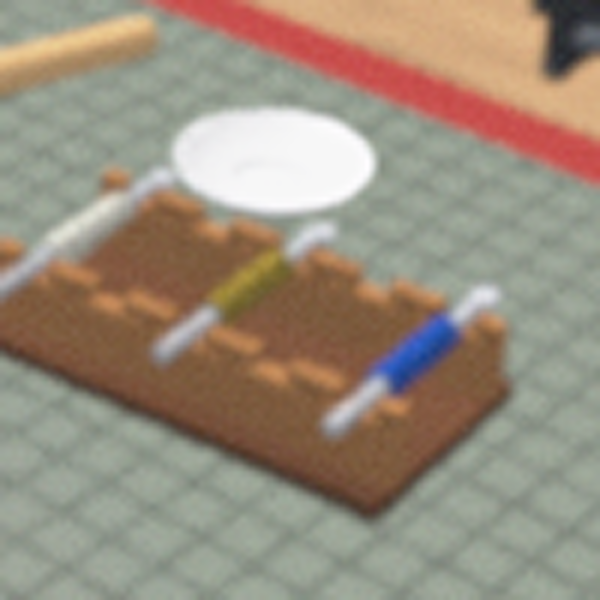

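View pics/f4.png

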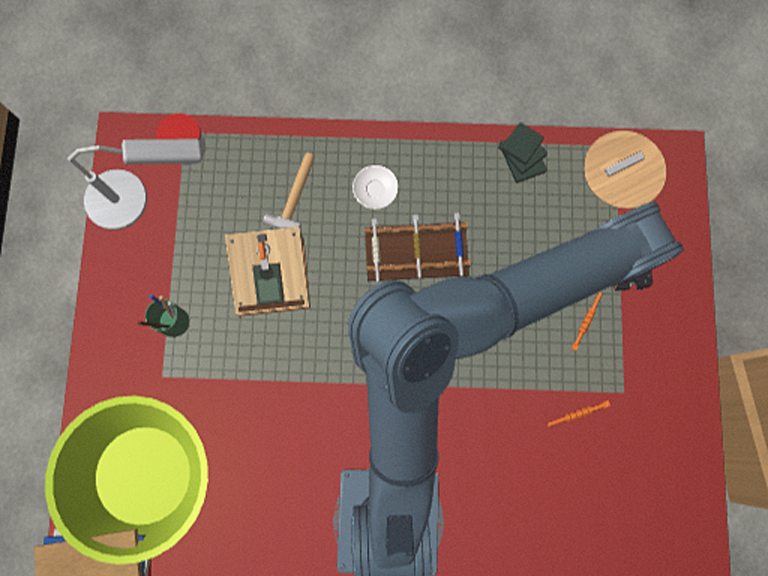

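```bash
python3 -c "
from plan import *
from look import OFF
import json
from brd import BR
M,t=BR();v=[]
L=np.array([(x,y,z) for x in(0,90) for y in(-30,30) for z in(0,18)],float)
for c,bx in(('top',(150,140,215,215)),('side',(160,125,250,205))):
  im=ctrl.read_camera(c)[:,:,::-1];a,b,cc,d=bx;k=7
  im=cv2.resize(im[b:d,a:cc],None,fx=k,fy=k,interpolation=cv2.INTER_CUBIC).copy()
  for z in(0,18):
    X=np.array([(0,-30,z),(0,30,z),(90,30,z),(90,-30,z)],float)@M.T+t
    cv2.polylines(im,[((P(c,X)+OFF[c]-[a,b]+.5)*k).astype(np.int32).reshape(-1,1,2)],True,(0,0,255),1)
  cv2.imwrite(f'pics/g_{c}.png',im)
"
```

```text
(no output)
```

View pics/g_top.png

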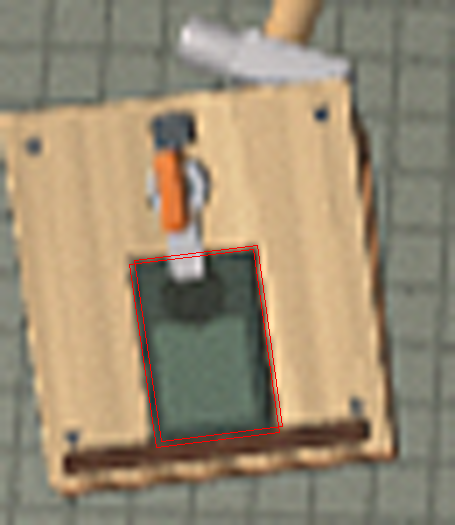

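View pics/g_side.png

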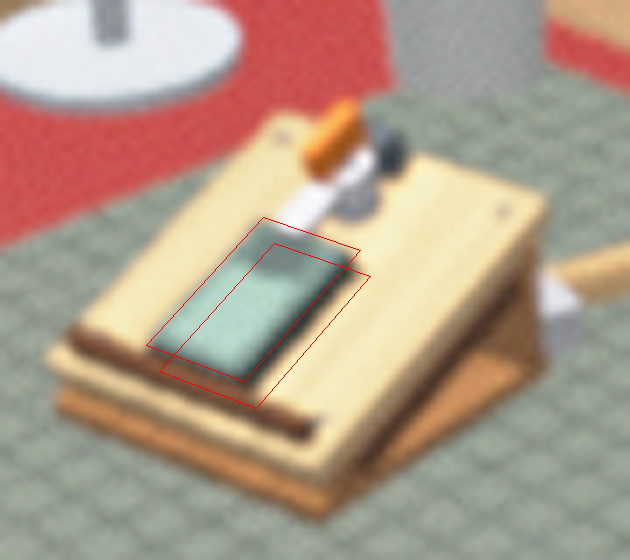

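The stone matches its nominal place in the top view, lying against the ledge with the keeper arm over its end at (187,255). Handing in.

```bash
python3 -c "
from bench import ctrl
print(ctrl.read_state()['clock']);print(ctrl.sign_off())"
```

```text
55.2
the job is handed in; nothing more can be done
None
```

I handed the job in at 55 s of the 210 s allowed; no verdict is reported back.

**Stone and keeper:** I swung the keeper open, laid the stone between the lines, and pushed it down until the ledge pushed back with about 11 N. I then turned the keeper back to its stop.

**Chisels:** three were present: cream, ochre and blue. Each lies level in its own notch pair (left, middle and right), with the grip between the rails and the cutting edge away from the robot. No green or dark red chisel showed in any picture.

**Left alone:** I never went to the orange look-alikes, dish, tool can or hammer, and in the last pictures they look unmoved.

**Last checks:**
- **Top picture:** the stone fills its nominal outline, with the keeper arm over its upper end, and all three chisels are seated. The gripper was clear of everything.
- **Side picture:** my drawn stone outline sits slightly off the stone. I put that down to the roughly 2 mm camera calibration and my board fit, because the pushback at the ledge and the top view agree.
- **Keeper:** I judged it shut from the twist at its stop and from the pictures, as its angle cannot be read directly.

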